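Level the spice ledge and load it

TASK

Set up the spice corner for cooking. First, while the raised wooden ledge is still empty, level it: turn its knob a little at a time until the dial needle lies on the long thick mark. Then stand every one of the slim spice jars from the front of the worktop upright on the narrow ledge, centred across it, put the kitchen timer that stands on the front of the hob in the middle of the round cork mat, and leave the jam jar, the striped cup and the small glass where they are.

Things in the scene. Friction and masses are not known exactly. Their poses are not given: they have to be found in the camera images.
- ledge_mid (a point): middle of the top face of the rack's narrow wooden ledge, 70 mm above the worktop: bare board without lips, 36 mm across (x axis), 300 mm long (y axis, +y toward the control box), 11 mm thick, z up. It tilts about its x axis through this point, on one middle post; only the knob moves it, a load does not. The base plate below is 70 mm wide (x), its top 22 mm above the worktop.
- ledge (a joint): tilt of the ledge, rad; 0 = level; = 0.05 x knob. Wall cabinets and a cooker hood hang about 0.6 m above the worktop, close behind and above the rack: keep a tall wrist low there and back off toward the robot before crossing.
- knob (a joint): levelling knob, rad, friction only (about 0.10 N m), stays where it is left; grows counter-clockwise seen from above; range -1.5 to 3.4; the ledge is level at 0. It starts somewhere above 0.9, so it has to be turned clockwise from above.
- knob_grip (a point): on the knob's vertical axis. Its black grip bar is 44 mm long (x axis of this point, turns with the knob), 12 mm wide (y axis), 26 mm tall: from 18 mm below this point to 8 mm above it, on a disc of 19 mm radius. It is on top of the grey control box (134 x 100 mm, top 55 mm above the worktop) at the left (+y) end of the rack.
- needle (a joint): angle of the dial needle, rad; 0 = on the long mark, growing counter-clockwise from above; = 0.3 x knob, so 0.05 rad is 2.3 mm at its tip.
- needle_tip (a point): tip of the black dial needle, 46 mm from its brass pivot, on the white dial face that lies flat on top of the control box in front of the knob.
- dial_mark (a point): on the long thick mark of the dial (5 x 21 mm; the other ticks are thin and short), where the needle tip lies when the ledge is level. Its axes are those of the rack: x to the rack's back, y along the ledge toward the control box.
- mat: round cork mat, 92 mm across, 4 mm thick, fixed, lying on the worktop at the front right; origin at the centre of its underside.
- timer: round wind-up kitchen timer, 65 mm across at its base (up to 23 mm high), dial 57 mm across above that, grip bar 8 x 36 mm from 36 mm to its top at 48 mm; 110 g; origin at the centre of its underside, z up. It starts on the glass hob (6 mm above the worktop).
- jam_jar: squat preserve jar with green lid, 64 x 68 mm, 84 mm tall, not a spice jar: to be left alone; origin at the centre of its underside.
- cup: small striped cup with a handle, 63 x 87 mm, 52 mm tall, to be left alone; origin on its underside.
- small_glass: small drinking glass, 48 mm wide, 61 mm tall, to be left alone; origin at the centre of its underside.
- spice_0: slim round spice jar with a screw cap, 45 mm across, 106 mm tall, about 110 g; origin at the centre of its underside, z up. May be absent.
- spice_1: slim round spice jar with a screw cap, 47 mm across, 98 mm tall, about 110 g; origin at the centre of its underside, z up. May be absent.
- spice_2: slim round spice jar with a screw cap, 44 mm across, 109 mm tall, about 110 g; origin at the centre of its underside, z up. May be absent.
- spice_3: slim round spice jar with a screw cap, 46 mm across, 100 mm tall, about 110 g; origin at the centre of its underside, z up. May be absent.
- spice_4: slim round spice jar with a screw cap, 42 mm across, 97 mm tall, about 110 g; origin at the centre of its underside, z up. May be absent.
- spice_5: slim round spice jar with a screw cap, 44 mm across, 99 mm tall, about 110 g; origin at the centre of its underside, z up. May be absent.
Things that resemble listed ones, but are neither listed nor needed, are in the scene too. What is shaped like the spice_0 but red is not meant.

How it is judged:
On the way:
1. the needle lies on the long mark (within 0.05 rad) while all spice jars are still off the ledge (value of joint needle between -0.05 and 0.05 rad and height (world z) of each of spice_0, spice_1, spice_2, spice_3, spice_4, spice_5 below 0.035 m), for 0.3 s.
At the end, for the whole second after the job is handed in: The needle is still on the mark (within 0.05 rad); every spice jar present stands upright (within 0.12 rad) and at rest on the ledge, its centre within 15 mm of the board's centre line and within the board's length; the timer stands level and at rest on the cork mat, within 15 mm of its centre (value of joint needle between -0.05 and 0.05 rad and x of spice_0 in the frame of ledge_mid between -0.015 and 0.015 m and y of spice_0 in the frame of ledge_mid between -0.148 and 0.148 m and z of spice_0 in the frame of ledge_mid between -0.006 and 0.008 m and angle between each of spice_0, spice_1, spice_2, spice_3, spice_4, spice_5's own z axis and vertical below 0.12 rad and linear speed of each of spice_0, spice_1, spice_2, spice_3, spice_4, spice_5, timer below 0.02 m/s and x of spice_1 in the frame of ledge_mid between -0.015 and 0.015 m and y of spice_1 in the frame of ledge_mid between -0.148 and 0.148 m and z of spice_1 in the frame of ledge_mid between -0.006 and 0.008 m and x of spice_2 in the frame of ledge_mid between -0.015 and 0.015 m and y of spice_2 in the frame of ledge_mid between -0.148 and 0.148 m and z of spice_2 in the frame of ledge_mid between -0.006 and 0.008 m and x of spice_3 in the frame of ledge_mid between -0.015 and 0.015 m and y of spice_3 in the frame of ledge_mid between -0.148 and 0.148 m and z of spice_3 in the frame of ledge_mid between -0.006 and 0.008 m and x of spice_4 in the frame of ledge_mid between -0.015 and 0.015 m and y of spice_4 in the frame of ledge_mid between -0.148 and 0.148 m and z of spice_4 in the frame of ledge_mid between -0.006 and 0.008 m and x of spice_5 in the frame of ledge_mid between -0.015 and 0.015 m and y of spice_5 in the frame of ledge_mid between -0.148 and 0.148 m and z of spice_5 in the frame of ledge_mid between -0.006 and 0.008 m and horizontal distance between timer and mat below 0.015 m and z of timer in the frame of mat between 0.001 and 0.009 m and angle between timer's own z axis and vertical below 0.1 rad); the robot touches nothing.
It fails at once if the jam jar is shoved (more than 30 mm) from its place (distance of jam_jar from where it was at the start of the episode above 0.03 m).
It fails at once if the striped cup is shoved (more than 30 mm) from its place (distance of cup from where it was at the start of the episode above 0.03 m).
It fails at once if the small glass is shoved (more than 30 mm) from its place (distance of small_glass from where it was at the start of the episode above 0.03 m).
Of spice_0, spice_1, spice_2, spice_3, spice_4, spice_5 only 3 to 5 are there at a start; the rules pass over those that are not, and their reading is None.
At some moment in a run one of timer may be knocked a few centimetres aside while the robot is not near it.
It also fails if it takes over 210 s, if anything falls off the work surface, if the arm or the gripper's body presses on something with over 40 N, if the wrist force passes 120 N, or if a joint passes its speed limit or range.

ROBOT

A 6-joint arm with a two-finger parallel gripper is mounted at the origin on a cart in front of the work surface, level with it; the furniture and walls round the work are solid. World frame = base frame: x ahead of the robot, y to its left, z up, the work surface at z = 0. Lengths are in m, angles in rad, forces in N, time in s.
With the tool pointing down it reaches from about 0.35 to 0.775 m from the base axis. Payload 7.3 kg.
Tool frame: the origin (TCP) lies at the very end of the fingers, on their centre line; the grasp point (between the pads) lies 19 mm behind it; z points along the fingers, y is the line along which they close (so a half turn about z gives the same grasp; the last joint's range is limited). The gripper opens to 92 mm and grips with 3 to 60 N. Pads are 19 mm wide; open, the fingers measure 130 mm over their backs; the gripper's body (75 mm by 190 mm) begins 47 mm behind the grasp point.
Start: joints at [-1.431, 0.342, 1.524, -0, 1.275, -0.146], TCP at [0.148, -0.504, 0.227] pointing down, gripper open.
Joint ranges: [-2.53, 2.53], [-0.77, 2.02], [0.04, 2.7], [-1, 4.14], [0.28, 2.66], [-3.11, 3.11]. Speed limits (rad/s): [2.57, 2.57, 3.14, 3.14, 3.14, 3.14].

INTERFACE

Orientations are given as [roll, pitch, yaw] about the fixed x, y, z axes, in that order (R = Rz(yaw) Ry(pitch) Rx(roll)).
In Python, from cell import robot gives the robot as it stands. The module is installed in compiled form; this text tells all that it offers.
- The arm moves only by the tool arm_command, never from a script. Its argument "moves" is a list of rows, each a list of 3 entries, a list of its own where there are three numbers: the shift along the tool's x, y, z in m, then the turn, a rotation vector about the tool's x, y, z in rad, then the finger opening in m, from 0 to 0.0918. In form: [[[dx, dy, dz], [ax, ay, az], claw], ...]. A call has exactly 5 rows; each row is the pose to reach, as a shift and turn from the pose commanded when the call began, along the tool's axes at that moment; what a row does not reach only later rows make up. A row lasts 1/10 s, in which the tool goes at most 50 mm and 8.59 degrees, less where a joint would pass 70% of its speed; a pose out of reach is approached as far as the arm can. A call with a gripper value outside its range is refused whole. The fingers move at their own pace and stop on an object; "squeeze" is the grip in N (left out, the last holds). Time passes only in rows, so rows that repeat a pose let the fingers close, or fill a call up. It gives the time, the measured TCP pose, the force, the opening and the grip force at its end, in the units of the state.
- robot.observe(): the state, without advancing time (a new reading comes with each control period).
- robot.read_camera(name): name is "scene" or "top" or "wrist"; returns the picture (400x640x3 uint8, red, green, blue); there is no depth.
- robot.camera_model(name): a dict with "fx", "fy", "cx", "cy" (pixels), "R" (3x3) and "t" (3): a world point X has camera coordinates R X + t. Camera axes: x right, y down, z forward; pixel columns grow to the right and rows downward; lengths in m; the calibration is good to about 2 mm. A picture is of the moment at which its call begins: read the wrist's pose just before it. camera_model takes no time and is no camera call; for the wrist camera it gives the pose at the moment of the call.
- robot.hand_in(): hands the job in; it is judged then, once.
The state is a dict: "time": time; "qpos": joint angles; "qvel": joint speeds; "joint_efforts": joint torques, N m; "tool_pos": TCP position; "tool_rot": TCP orientation; "contact_force": force on the tool from outside, world axes, zero at the start; "torque": the same for the moment, N m; "opening": finger opening in m; "grip_force": force on a finger pad.
Only numpy, scipy, OpenCV 4.12 (cv2) and the standard library are available. Lean on these libraries where they do the work, as an engineer would, in place of code of your own. Each camera call takes 0.05 s, during which the arm holds its last target. There are 200 camera calls.

## Working session

There is one attempt and no reset: what is moved stays moved. The work goes in short steps, Python scripts to look and compute and a tool call to move; the robot and the scene stay as the last step left them, time stands still between calls to the robot, and variables do not carry over. Pictures are saved under pics/ and viewed, at most 14 in all, crops included, and the job is handed in when it is done.

Besides the shell and the picture viewer there is one more tool, called by a JSON object that holds its "fn" and its "kwargs", one argument or row to a line. arm_command: Moves the arm, as the interface text tells. Its arguments: {"type":"object","properties":{"moves":{"type":"array"},"squeeze":{"type":"number"}},"required":["moves"]}

```bash
mkdir -p pics
cat > h.py <<'E'
import numpy as np, cv2
from cell import robot
from scipy.spatial.transform import Rotation as Ro
def snap(n,f):
    m=robot.camera_model(n); im=robot.read_camera(n); cv2.imwrite('pics/'+f+'.png',im[:,:,::-1]); return im,m
def ray(m,u,v,z):
    R=np.array(m['R']);t=np.array(m['t']);c=-R.T@t
    d=R.T@np.array([(u-m['cx'])/m['fx'],(v-m['cy'])/m['fy'],1]); return c+d*(z-c[2])/d[2]
def proj(m,X):
    p=np.array(m['R'])@np.array(X)+np.array(m['t']); return m['fx']*p[0]/p[2]+m['cx'],m['fy']*p[1]/p[2]+m['cy']
E
python3 - <<'E'
from h import *
np.set_printoptions(precision=3,suppress=True)
for n in('scene','top'):
    im,m=snap(n,n+'0'); print(n,m)
print(robot.observe())
E
```

```text
scene {'fx': 364.3995060556996, 'fy': 364.3995060556996, 'cx': 317.2621215752657, 'cy': 201.63015735966985, 'R': array([[-0.802, -0.598, -0.011],
       [-0.313,  0.436, -0.843],
       [ 0.509, -0.672, -0.537]]), 't': array([0.496, 0.262, 0.917])}
top {'fx': 424.1537809908387, 'fy': 424.1537809908387, 'cx': 324.89923417494924, 'cy': 200.2710543318408, 'R': array([[-0.067, -0.998,  0.007],
       [-0.971,  0.063, -0.23 ],
       [ 0.229, -0.022, -0.973]]), 't': array([-0.009,  0.655,  1.293])}
{'time': 0.1, 'qpos': array([-1.431,  0.343,  1.525, -0.   ,  1.275, -0.146]), 'qvel': array([ 0.001, -0.001, -0.001, -0.   ,  0.001,  0.001]), 'joint_efforts': array([  0.002, -43.201, -24.469,   0.072,   0.053,  -0.   ]), 'tool_pos': array([ 0.148, -0.503,  0.226]), 'tool_rot': array([-3.14 , -0.   ,  0.286]), 'contact_force': array([-0.271,  0.107, -0.211]), 'torque': array([ 0.032, -0.039,  0.006]), 'grip_force': 0.0, 'opening': 0.09204304236493338}
```

View pics/top0.png

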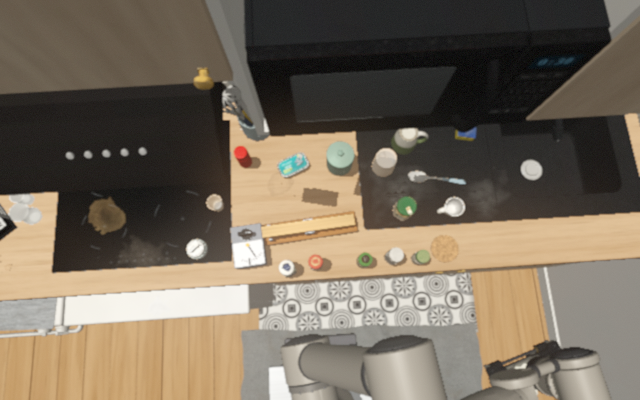

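View pics/scene0.png

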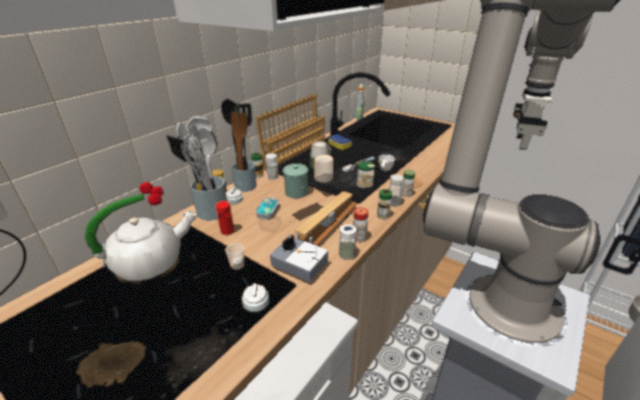

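The top view shows five jars along the front at (287,268), (316,262), (365,260), (396,256) and (423,257). The mat is at (445,249), the timer at (197,249), the rack board runs from (262,235) to (355,220), and the control box is at (247,247). I'll zoom in next.

Run:
```python
import cv2,numpy as np
a=cv2.imread('pics/top0.png')[200:285,180:300]; b=cv2.imread('pics/top0.png')[200:285,300:470]
c=cv2.imread('pics/scene0.png')[160:300,220:430]
u=lambda i,s:cv2.resize(i,None,fx=s,fy=s,interpolation=cv2.INTER_CUBIC)
o=np.zeros((600,800,3),np.uint8)
A=u(a,2.75);B=u(b,2.75);o[:A.shape[0],:A.shape[1]]=A;o[:B.shape[0],330:330+B.shape[1]]=B
C=u(c,2.5);o[240:240+C.shape[0],:C.shape[1]]=C;cv2.imwrite('pics/z0.png',o)
from h import *
m=robot.camera_model('top')
for n,p,z in[('boardL',(262,235),.07),('boardR',(355,218),.07),('j0',(287,268),.1),('j1',(316,262),.1),('j2',(365,260),.1),('j3',(396,256),.1),('j4',(423,257),.1),('mat',(445,249),.004),('timer',(197,249),.04),('knob',(246,234),.065)]: print(n,ray(m,*p,z).round(3))
```

```text
boardL [0.554 0.154 0.07 ]
boardR [ 0.59  -0.145  0.07 ]
j0 [0.443 0.078 0.1  ]
j1 [ 0.455 -0.012  0.1  ]
j2 [ 0.451 -0.162  0.1  ]
j3 [ 0.457 -0.259  0.1  ]
j4 [ 0.449 -0.341  0.1  ]
mat [ 0.478 -0.441  0.004]
timer [0.528 0.369 0.04 ]
knob [0.562 0.206 0.065]
```

View pics/z0.png

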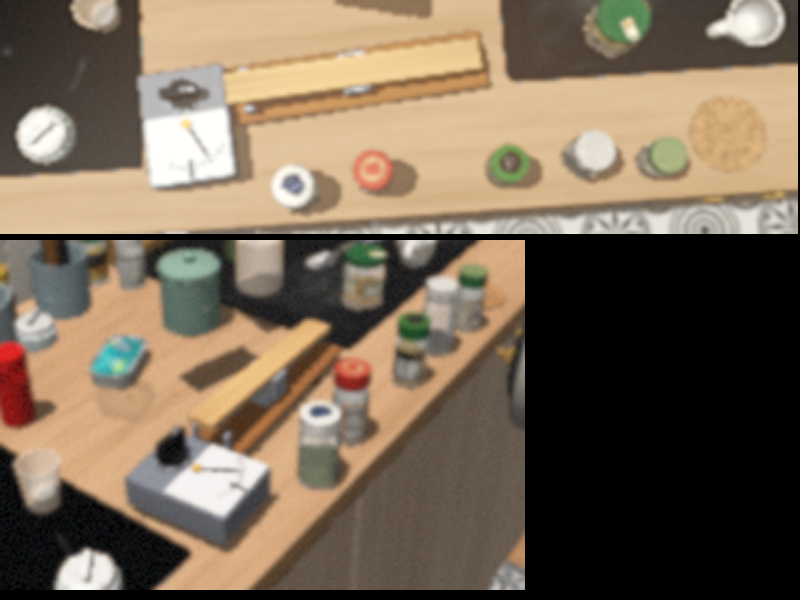

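```bash
cat >> h.py <<'E'
def way(pts):
    """print tool-frame move per call to reach successive (x,y,z,yaw), tool kept pointing down"""
    s=robot.observe(); p=np.array(s['tool_pos']); R=Ro.from_euler('xyz',s['tool_rot'])
    for x,y,z,yaw in pts:
        q=np.array([x,y,z]); Rt=Ro.from_euler('xyz',[np.pi,0,yaw])
        w=(R.inv()*Rt).as_rotvec(); n=max(int(np.ceil(np.linalg.norm(q-p)/.24)),int(np.ceil(np.linalg.norm(w)/.72)),1)
        for i in range(n):
            d=R.inv().apply((q-p)/n); print((x,y,z,yaw) if i==n-1 else '  via',d.round(4).tolist(),(w/n).round(3).tolist()); R=R*Ro.from_rotvec(w/n)
        p=q
E
python3 - <<'E'
from h import *
way([(.45,-.30,.26,.65),(.48,0,.26,1.0),(.48,.19,.26,1.12)])
E
```

```text
via [0.1736, -0.055, -0.0168] [-0.001, -0.0, -0.182]
(0.45, -0.3, 0.26, 0.65) [0.1806, -0.0226, -0.0169] [-0.001, -0.0, -0.182]
  via [0.1027, -0.1103, -0.0] [0.0, 0.0, -0.175]
(0.48, 0, 0.26, 1.0) [0.1204, -0.0908, -0.0] [0.0, 0.0, -0.175]
(0.48, 0.19, 0.26, 1.12) [0.1599, -0.1027, -0.0] [-0.0, 0.0, -0.12]
```

{"fn": "arm_command", "kwargs": {
  "moves": [
    [[0.174,-0.055,-0.017],[0,0,-0.182],0.0915],
    [[0.174,-0.055,-0.017],[0,0,-0.182],0.0915],
    [[0.174,-0.055,-0.017],[0,0,-0.182],0.0915],
    [[0.174,-0.055,-0.017],[0,0,-0.182],0.0915],
    [[0.174,-0.055,-0.017],[0,0,-0.182],0.0915]
  ]
}}

```text
time: 0.6
tool_pos: [0.3023, -0.3995, 0.244]
tool_rot: [3.141, -0.001, 0.473]
contact_force: [-0.7, -1.0, -0.2]
opening: 0.0915
grip_force: 0.0
```

{"fn": "arm_command", "kwargs": {
  "moves": [
    [[0.181,-0.023,-0.017],[0,0,-0.182],0.0915],
    [[0.181,-0.023,-0.017],[0,0,-0.182],0.0915],
    [[0.181,-0.023,-0.017],[0,0,-0.182],0.0915],
    [[0.181,-0.023,-0.017],[0,0,-0.182],0.0915],
    [[0.181,-0.023,-0.017],[0,0,-0.182],0.0915]
  ]
}}

```text
time: 1.1
tool_pos: [0.453, -0.2979, 0.2605]
tool_rot: [3.141, -0.001, 0.654]
contact_force: [-0.2, -1.1, 0.2]
opening: 0.0913
grip_force: 0.0
```

{"fn": "arm_command", "kwargs": {
  "moves": [
    [[0.103,-0.11,0],[0,0,-0.175],0.0915],
    [[0.103,-0.11,0],[0,0,-0.175],0.0915],
    [[0.103,-0.11,0],[0,0,-0.175],0.0915],
    [[0.103,-0.11,0],[0,0,-0.175],0.0915],
    [[0.103,-0.11,0],[0,0,-0.175],0.0915]
  ]
}}

```text
time: 1.6
tool_pos: [0.4657, -0.1501, 0.2607]
tool_rot: [3.141, 0.001, 0.826]
contact_force: [-1.1, -0.1, -0.7]
opening: 0.0917
grip_force: 0.0
```

{"fn": "arm_command", "kwargs": {
  "moves": [
    [[0.12,-0.091,0],[0,0,-0.175],0.0915],
    [[0.12,-0.091,0],[0,0,-0.175],0.0915],
    [[0.12,-0.091,0],[0,0,-0.175],0.0915],
    [[0.12,-0.091,0],[0,0,-0.175],0.0915],
    [[0.12,-0.091,0],[0,0,-0.175],0.0915]
  ]
}}

```text
time: 2.1
tool_pos: [0.4809, -0.0011, 0.2604]
tool_rot: [3.141, 0.001, 1.0]
contact_force: [0.4, 0.0, 0.6]
opening: 0.0914
grip_force: 0.0
```

{"fn": "arm_command", "kwargs": {
  "moves": [
    [[0.16,-0.103,0],[0,0,-0.12],0.0915],
    [[0.16,-0.103,0],[0,0,-0.12],0.0915],
    [[0.16,-0.103,0],[0,0,-0.12],0.0915],
    [[0.16,-0.103,0],[0,0,-0.12],0.0915],
    [[0.16,-0.103,0],[0,0,-0.12],0.0915]
  ]
}}

```text
time: 2.6
tool_pos: [0.4813, 0.1916, 0.2602]
tool_rot: [-3.141, -0.0, 1.121]
contact_force: [-0.6, -0.5, -0.4]
opening: 0.0916
grip_force: 0.0
```

Run:
```python
from h import *
im,m=snap('wrist','w1'); print(m); s=robot.observe(); print(s['time'],s['tool_pos'],s['tool_rot'])
```

```text
{'fx': 316.45112752562613, 'fy': 316.45112752562613, 'cx': 318.4011232446844, 'cy': 198.47915427272966, 'R': array([[ 9.00434377e-01, -4.34991320e-01, -6.96158634e-04],
       [-4.17338927e-01, -8.64342909e-01,  2.80605694e-01],
       [-1.22662761e-01, -2.52376479e-01, -9.59822879e-01]]), 't': array([-0.35073366,  0.32252817,  0.5293464 ])}
2.65 [0.48138336 0.18955315 0.26015028] [3.14154958e+00 1.05406243e-03 1.12012174e+00]
```

View pics/w1.png

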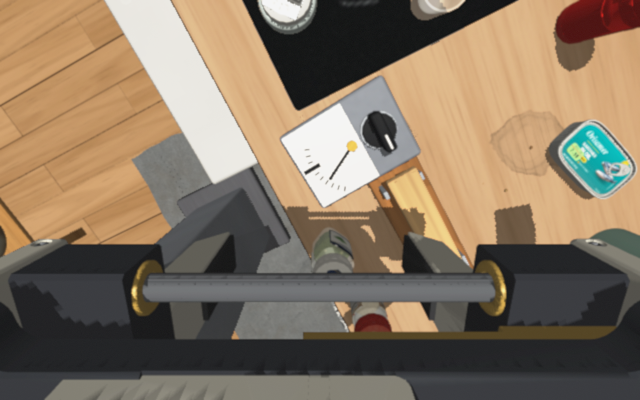

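The wrist view shows the dial pivot at (351,146), needle tip at (331,178), long mark at (311,169) and knob at about (379,130). Next I'll measure these and zoom in on them.

Run:
```python
from h import *
import pickle
s=robot.observe()
im=cv2.imread('pics/w1.png')
import json
m=robot.camera_model('wrist'); pickle.dump(m,open('w1.pkl','wb'))
R=np.array(m['R']);print('cam',-R.T@np.array(m['t']))
P=ray(m,351,146,.056);T=ray(m,331,178,.056);M=ray(m,311,169,.056);K=ray(m,379,130,.08)
a=lambda v:np.arctan2(v[1],v[0])
print(P,T,M,K,np.linalg.norm(T-P),np.linalg.norm(M-P),'needle',a(T-P)-a(M-P),'mark dir',a(M-P)+np.pi)
c=im[70:220,270:430]; o=cv2.resize(c,(640,600),interpolation=cv2.INTER_CUBIC);cv2.imwrite('pics/w1z.png',o)
# board top ends in top view, timer, mat, jars masks
b=cv2.imread('pics/top0.png');hsv=cv2.cvtColor(b,cv2.COLOR_BGR2HSV)
for p in[(310,228),(310,238),(300,245),(445,249),(197,249)]:print(p,hsv[p[1],p[0]])
```

```text
cam [0.51550486 0.25797058 0.41715679]
[0.52947217 0.20220352 0.056     ] [0.49325151 0.17849205 0.056     ] [0.47694569 0.19822758 0.056     ] [0.56165567 0.20832429 0.08      ] 0.04329168077904981 0.05267673938129022 needle 0.5040797666312491 mark dir 0.07555002813007228
(310, 228) [ 19  92 246]
(310, 238) [ 15 121 173]
(300, 245) [ 17  81 223]
(445, 249) [ 17 107 214]
(197, 249) [ 23   9 250]
```

View pics/w1z.png

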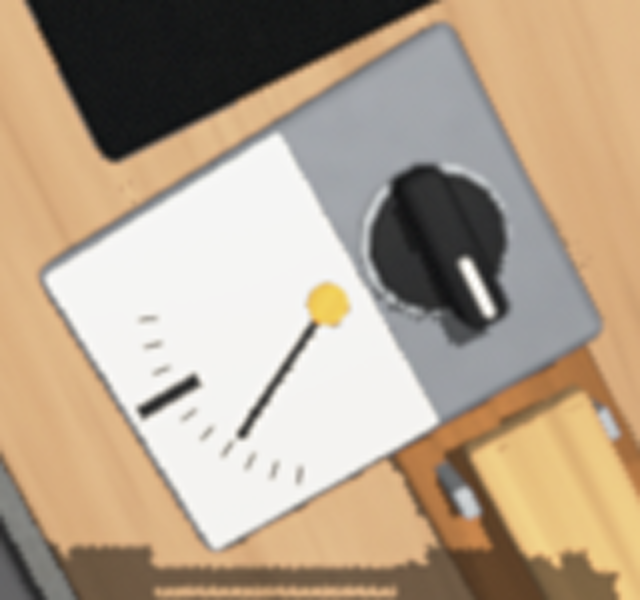

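Run:
```python
from h import *
import pickle; m=pickle.load(open('w1.pkl','rb'))
f=lambda u,v,z:ray(m,270+u/4,70+v/4,z)[:2]
a=lambda v:np.arctan2(v[1],v[0])
c=[f(*p,.055) for p in[(45,272),(443,25),(600,327),(217,549)]]
print('corners',c,[np.linalg.norm(c[i]-c[i-1]) for i in range(4)],'x dirs',a(c[1]-c[0]),a(c[2]-c[3]),'y',a(c[0]-c[3])-np.pi/2,a(c[1]-c[2])-np.pi/2)
P,T,M=f(327,303,.056),f(241,436,.058),f(168,397,.056)
print(P,T,M,'needle',a(T-P)-a(M-P),a(P-M),'along/perp')
e0,e1=f(415,178,.086),f(490,315,.086);print('bar',e0,e1,(e0+e1)/2,np.linalg.norm(e1-e0),a(e0-e1),a(e1-e0))
d0=f(436,240,.066);print('disc',d0)
```

```text
corners [array([0.46228569, 0.2445718 ]), array([0.58861044, 0.25593693]), array([0.59782597, 0.16171787]), array([0.4705673 , 0.14924863])] [np.float64(0.09568224893511405), np.float64(0.12683496490363824), np.float64(0.09466867592511248), np.float64(0.12786810190401351)] x dirs 0.08972599647311941 0.09767164337070997 y 0.08666171609096951 0.09749954224847657
[0.53035305 0.20209009] [0.49208448 0.17823639] [0.47785834 0.19745942] needle 0.46940839730389605 0.08798451108676912 along/perp
bar [0.56200398 0.22571621] [0.56608445 0.18538345] [0.56404422 0.20554983] 0.040538641706410014 1.6716235002747575 -1.4699691533150356
disc [0.56357202 0.20626279]
```

Run:
```python
from h import *
way([(.564,.206,.20,1.665),(.564,.206,.10,1.665),(.564,.206,.07,1.665)])
```

```text
(0.564, 0.206, 0.2, 1.665) [0.0509, 0.0672, 0.0601] [-0.0, 0.001, -0.545]
(0.564, 0.206, 0.1, 1.665) [0.0, -0.0, 0.1] [-0.0, 0.0, 0.0]
(0.564, 0.206, 0.07, 1.665) [-0.0, -0.0, 0.03] [0.0, 0.0, -0.0]
```

{"fn": "arm_command", "kwargs": {
  "moves": [
    [[0.051,0.067,0.06],[0,0,-0.545],0.05],
    [[0.051,0.067,0.06],[0,0,-0.545],0.05],
    [[0.051,0.067,0.06],[0,0,-0.545],0.05],
    [[0.051,0.067,0.06],[0,0,-0.545],0.05],
    [[0.051,0.067,0.06],[0,0,-0.545],0.05]
  ]
}}

```text
time: 3.15
tool_pos: [0.5643, 0.2034, 0.1996]
tool_rot: [-3.14, 0.001, 1.661]
contact_force: [-0.1, 0.1, 0.7]
opening: 0.0563
grip_force: 0.0
```

{"fn": "arm_command", "kwargs": {
  "moves": [
    [[0,0,0.02],[0,0,0],0.05],
    [[0,0,0.05],[0,0,0],0.05],
    [[0,0,0.08],[0,0,0],0.05],
    [[0,0,0.1],[0,0,0],0.05],
    [[0,0,0.1],[0,0,0],0.05]
  ]
}}

```text
time: 3.65
tool_pos: [0.5619, 0.2044, 0.0983]
tool_rot: [-3.136, 0.001, 1.66]
contact_force: [0.0, -0.3, 0.0]
opening: 0.0498
grip_force: 0.0
```

{"fn": "arm_command", "kwargs": {
  "moves": [
    [[0,0,0.008],[0,0,0],0.05],
    [[0,0,0.015],[0,0,0],0.05],
    [[0,0,0.022],[0,0,0],0.05],
    [[0,0,0.03],[0,0,0],0.05],
    [[0,0,0.03],[0,0,0],0.05]
  ]
}}

```text
time: 4.15
tool_pos: [0.5624, 0.2069, 0.0696]
tool_rot: [-3.14, 0.0, 1.665]
contact_force: [-0.0, 0.4, -0.9]
opening: 0.0498
grip_force: 0.0
```

{"fn": "arm_command", "kwargs": {
  "squeeze": 25,
  "moves": [
    [[0,0,0],[0,0,0],0.03],
    [[0,0,0],[0,0,0],0.02],
    [[0,0,0],[0,0,0],0.0],
    [[0,0,0],[0,0,0],0.0],
    [[0,0,0],[0,0,0],0.0]
  ]
}}

```text
time: 4.65
tool_pos: [0.5631, 0.2071, 0.0709]
tool_rot: [3.141, 0.0, 1.665]
contact_force: [0.2, 0.5, -0.0]
opening: 0.0145
grip_force: 0.0
```

{"fn": "arm_command", "kwargs": {
  "moves": [
    [[0,0,0],[0,0,0],0.0],
    [[0,0,0],[0,0,0],0.0],
    [[0,0,0],[0,0,0.1],0.0],
    [[0,0,0],[0,0,0.2],0.0],
    [[0,0,0],[0,0,0.3],0.0]
  ]
}}

```text
time: 5.15
tool_pos: [0.5628, 0.2071, 0.0708]
tool_rot: [-3.141, 0.0, 1.361]
contact_force: [-1.9, 0.9, 1.9]
opening: 0.012
grip_force: 24.9
```

{"fn": "arm_command", "kwargs": {
  "moves": [
    [[0,0,0],[0,0,0.1],0.0],
    [[0,0,0],[0,0,0.2],0.0],
    [[0,0,0],[0,0,0.3],0.0],
    [[0,0,0],[0,0,0.4],0.0],
    [[0,0,0],[0,0,0.5],0.0]
  ]
}}

```text
time: 5.65
tool_pos: [0.5621, 0.2074, 0.0708]
tool_rot: [-3.14, 0.001, 0.861]
contact_force: [-2.9, 2.2, 3.9]
opening: 0.012
grip_force: 24.9
```

{"fn": "arm_command", "kwargs": {
  "moves": [
    [[0,0,0],[0,0,0.1],0.0],
    [[0,0,0],[0,0,0.2],0.0],
    [[0,0,0],[0,0,0.3],0.0],
    [[0,0,0],[0,0,0.4],0.0],
    [[0,0,0],[0,0,0.4],0.0]
  ]
}}

```text
time: 6.15
tool_pos: [0.5617, 0.2079, 0.0708]
tool_rot: [-3.14, 0.002, 0.462]
contact_force: [-4.7, 3.5, 4.1]
opening: 0.0119
grip_force: 24.9
```

Run:
```python
from h import *
import pickle
m=robot.camera_model('wrist');pickle.dump(m,open('w2.pkl','wb'));im,_=snap('wrist','w2');snap('top','t2');s=robot.observe();print(s['tool_pos'],s['tool_rot'],s['opening'],s['torque'])
for X in[(.53,.202,.056),(.478,.1975,.056)]:print(proj(m,X))
```

```text
[0.56174734 0.20792477 0.07081282] [-3.13956948e+00  1.75762584e-03  4.64679479e-01] 0.012095241173941338 [ 0.57445535  0.76545967 -0.10222447]
(np.float64(303.4467669899633), np.float64(287.7092280420308))
(np.float64(275.4557084779975), np.float64(352.2918929780145))
```

{"fn": "arm_command", "kwargs": {
  "moves": [
    [[0,0,0],[0,0,0.1],0.0],
    [[0,0,0],[0,0,0.2],0.0],
    [[0,0,0],[0,0,0.3],0.0],
    [[0,0,0],[0,0,0.37],0.0],
    [[0,0,0],[0,0,0.37],0.0]
  ]
}}

```text
time: 6.75
tool_pos: [0.5615, 0.2085, 0.0708]
tool_rot: [-3.14, 0.003, 0.093]
contact_force: [-5.0, 5.7, 3.3]
opening: 0.0115
grip_force: 24.9
```

{"fn": "arm_command", "kwargs": {
  "moves": [
    [[0,0,0],[0,0,0],0.05],
    [[0,0,0],[0,0,0],0.05],
    [[0,0,0],[0,0,0],0.05],
    [[0,0,0],[0,0,0],0.05],
    [[0,0,-0.02],[0,0,0],0.05]
  ]
}}

```text
time: 7.25
tool_pos: [0.5614, 0.2064, 0.0883]
tool_rot: [3.141, 0.006, 0.094]
contact_force: [-0.7, -0.3, -1.3]
opening: 0.047
grip_force: 0.0
```

{"fn": "arm_command", "kwargs": {
  "moves": [
    [[0,0,-0.04],[0,0,0],0.05],
    [[-0.03,0,-0.08],[0,0,0],0.05],
    [[-0.06,0,-0.13],[0,0,0],0.05],
    [[-0.1,0,-0.16],[0,0,0],0.05],
    [[-0.1,0,-0.16],[0,0,0],0.05]
  ]
}}

```text
time: 7.75
tool_pos: [0.4622, 0.1978, 0.2551]
tool_rot: [-3.141, -0.006, 0.095]
contact_force: [-0.4, -1.0, -0.3]
opening: 0.0499
grip_force: 0.0
```

Run:
```python
from h import *
import pickle
m=robot.camera_model('wrist');pickle.dump(m,open('w3.pkl','wb'));im,_=snap('wrist','w3');mt=robot.camera_model('top');it,_=snap('top','t3');s=robot.observe();print(s['tool_pos'],s['tool_rot'],s['opening'],s['time'])
u,v=map(int,proj(m,(.50,.20,.056)));print(u,v,proj(m,(.57,-.0,.07)))
o=np.zeros((600,800,3),np.uint8);o[:400,:640]=im[:,:,::-1]
o[400:600,:400]=cv2.resize(im[max(v-50,0):,max(u-100,0):][:100,:200,::-1],(400,200));o[400:600,400:800]=cv2.resize(it[205:275,230:370,::-1],(400,200),interpolation=cv2.INTER_CUBIC);cv2.imwrite('pics/z3.png',o)
```

```text
[0.46353419 0.19762842 0.25202274] [-3.14128878 -0.00327734  0.09509789] 0.04999571581215345 7.85
319 143 (np.float64(519.7477922489187), np.float64(95.18964933514872))
```

View pics/z3.png

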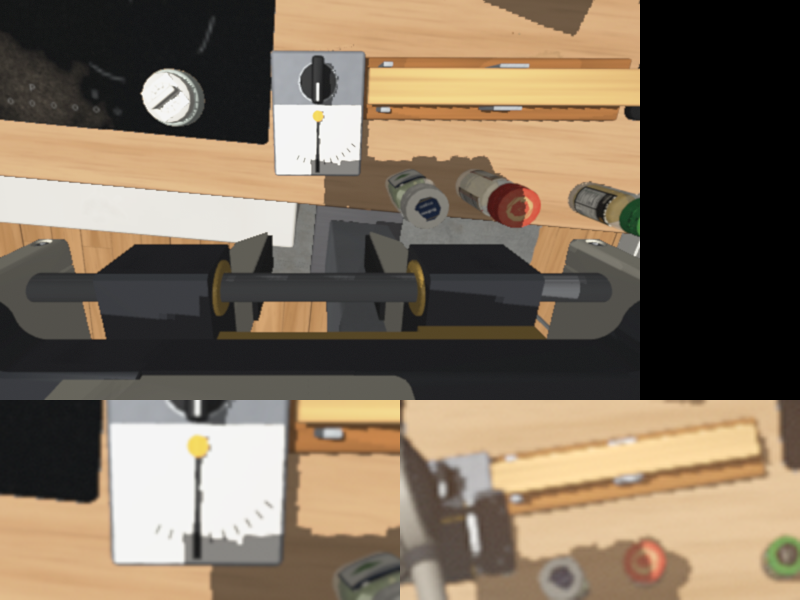

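The needle lies on the long mark. Next I'll localise the jars, board and mat with two wrist views from further back.

Run:
```python
from h import *
way([(.38,0.02,.27,.092),(.38,-.29,.27,.092)])
```

```text
(0.38, 0.02, 0.27, 0.092) [-0.1, 0.1689, -0.0184] [-0.0, -0.003, 0.003]
  via [-0.0142, 0.1543, 0.0] [-0.0, -0.0, 0.0]
(0.38, -0.29, 0.27, 0.092) [-0.0142, 0.1543, 0.0] [-0.0, -0.0, 0.0]
```

{"fn": "arm_command", "kwargs": {
  "moves": [
    [[-0.1,0.169,-0.018],[0,0,0],0.05],
    [[-0.1,0.169,-0.018],[0,0,0],0.05],
    [[-0.1,0.169,-0.018],[0,0,0],0.05],
    [[-0.1,0.169,-0.018],[0,0,0],0.05],
    [[-0.1,0.169,-0.018],[0,0,0],0.05]
  ]
}}

```text
time: 8.35
tool_pos: [0.379, 0.0156, 0.2677]
tool_rot: [3.14, 0.003, 0.088]
contact_force: [0.2, -0.4, -0.3]
opening: 0.0499
grip_force: 0.0
```

Run:
```python
from h import *
import pickle
m=robot.camera_model('wrist');pickle.dump(m,open('w4.pkl','wb'));snap('wrist','w4')
```

{"fn": "arm_command", "kwargs": {
  "moves": [
    [[-0.014,0.154,0],[0,0,0],0.09],
    [[-0.014,0.154,0],[0,0,0],0.09],
    [[-0.014,0.154,0],[0,0,0],0.09],
    [[-0.014,0.154,0],[0,0,0],0.09],
    [[-0.014,0.154,0],[0,0,0],0.09]
  ]
}}

```text
time: 8.9
tool_pos: [0.3812, -0.1354, 0.2673]
tool_rot: [-3.14, 0.002, 0.092]
contact_force: [-0.7, 1.0, -0.4]
opening: 0.0856
grip_force: 0.0
```

{"fn": "arm_command", "kwargs": {
  "moves": [
    [[-0.014,0.154,0],[0,0,0],0.09],
    [[-0.014,0.154,0],[0,0,0],0.09],
    [[-0.014,0.154,0],[0,0,0],0.09],
    [[-0.014,0.154,0],[0,0,0],0.09],
    [[-0.014,0.154,0],[0,0,0],0.09]
  ]
}}

```text
time: 9.4
tool_pos: [0.382, -0.2885, 0.2675]
tool_rot: [-3.139, 0.001, 0.095]
contact_force: [0.1, 0.8, 0.7]
opening: 0.0901
grip_force: 0.0
```

Run:
```python
from h import *
import pickle
m=robot.camera_model('wrist');pickle.dump(m,open('w5.pkl','wb'));snap('wrist','w5')
a=cv2.imread('pics/w4.png')[:240];b=cv2.imread('pics/w5.png')[:240]
cv2.imwrite('pics/z4.png',np.vstack([cv2.resize(i,(800,300),interpolation=cv2.INTER_CUBIC) for i in(a,b)]))
```

```text
(no output)
```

View pics/z4.png

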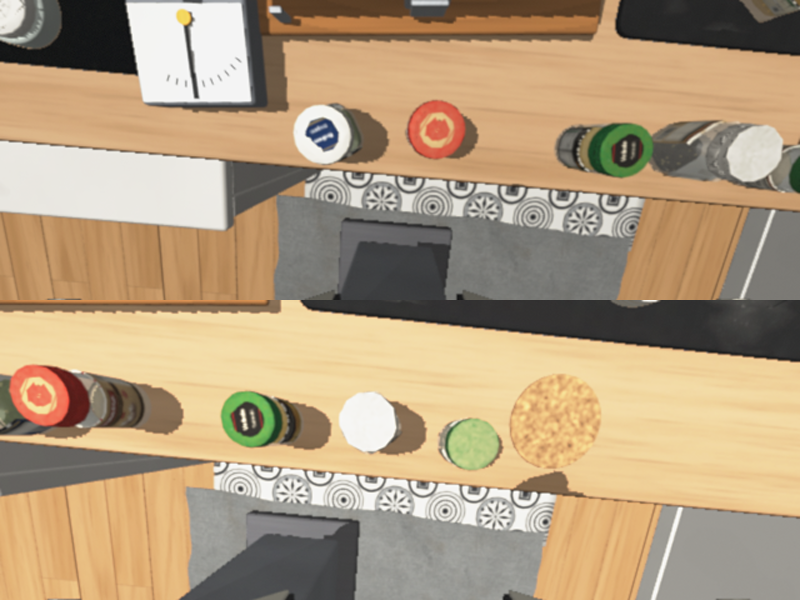

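The caps in full-resolution pixels come from the display coordinates divided by 1.25. I'll triangulate them and fit the board edges.

Run:
```python
from h import *
import pickle
L=lambda n:pickle.load(open(n,'rb'))
m4,m5,m3,mt=L('w4.pkl'),L('w5.pkl'),L('w3.pkl'),robot.camera_model('top')
s=lambda u,v:(u/1.25,v/1.25)
def tri(obs):
    A=[];b=[]
    for m,p in obs:
        R=np.array(m['R']);t=np.array(m['t']);c=-R.T@t;d=R.T@np.array([(p[0]-m['cx'])/m['fx'],(p[1]-m['cy'])/m['fy'],1]);d/=np.linalg.norm(d)
        M=np.eye(3)-np.outer(d,d);A.append(M);b.append(M@c)
    return np.linalg.lstsq(np.vstack(A),np.hstack(b),rcond=None)[0]
C={'j0':[(m4,s(323,133)),(mt,(287,268))],'j1':[(m4,s(437,129)),(m5,s(44,95)),(mt,(316,262))],'j2':[(m4,s(616,150)),(m5,s(250,119))],'j3':[(m4,s(752,152)),(m5,s(368,121))],'j4':[(m5,s(470,143)),(mt,(423,257))]}
for k,o in C.items(): print(k,tri(o).round(4),[ray(m,*p,.1)[:2].round(4) for m,p in o])
print('mat',ray(m5,*s(555,121),.004),ray(mt,445,249,.004))
im=cv2.imread('pics/w3.png');h=cv2.cvtColor(im,cv2.COLOR_BGR2HSV)
print('timer',ray(m3,174,95,.05),ray(mt,197,249,.05))
T=[];B=[]
for u in range(385,630,15):
    col=(h[:,u,2]>200)&(h[:,u,1]>85)&(h[:,u,0]>16)
    i=[v for v in range(85,120) if not col[v]][:1];j=[v for v in range(86,50,-1) if not col[v]][:1]
    if i and j:T.append(ray(m3,u,j[0]+.5,.07));B.append(ray(m3,u,i[0]-.5,.07))
T=np.array(T);B=np.array(B);c=(T+B)/2
print('width',(T-B)[:,0].round(3));f=np.polyfit(c[:,1],c[:,0],1);print('x=f(y)',f,np.polyfit(T[:,1],T[:,0],1),np.polyfit(B[:,1],B[:,0],1))
print('left end',ray(m3,369,68,.07),ray(m3,369,105,.07),'right(top)',[ray(mt,300+p[0]/2.75,200+p[1]/2.75,.07) for p in[(480-330,35),(485-330,72)]])
```

```text
j0 [0.4466 0.0812 0.0847] [array([0.4494, 0.0808]), array([0.443 , 0.0777])]
j1 [ 0.4584 -0.0097  0.1019] [array([ 0.4602, -0.0083]), array([ 0.4599, -0.0072]), array([ 0.4553, -0.0118])]
j2 [ 0.457  -0.1599  0.086 ] [array([ 0.4569, -0.1524]), array([ 0.4572, -0.165 ])]
j3 [ 0.4646 -0.2572  0.1045] [array([ 0.4649, -0.2611]), array([ 0.4645, -0.2568])]
j4 [ 0.4534 -0.3471  0.066 ] [array([ 0.4555, -0.3386]), array([ 0.4487, -0.3414])]
mat [ 0.48402212 -0.43781314  0.004     ] [ 0.4782375  -0.44098116  0.004     ]
timer [0.53625847 0.36320359 0.05      ] [0.52614791 0.36572135 0.05      ]
width [0.034 0.034 0.034 0.034 0.034 0.034 0.033 0.033 0.033 0.033 0.033 0.034
 0.034 0.034 0.033 0.033 0.033]
x=f(y) [-0.0887228  0.5785182] [-0.08710352  0.59567197] [-0.09029264  0.56134957]
left end [0.58108072 0.15805592 0.07      ] [0.54564929 0.15309185 0.07      ] right(top) [array([ 0.60717087, -0.14525101,  0.07      ]), array([ 0.56301217, -0.14741581,  0.07      ])]
```

Run:
```python
from h import *
way([(.455,-.341,.18,1.66),(.455,-.341,.052,1.66),(.455,-.341,.18,1.66),(.478,-.122,.18,1.66),(.588,-.1125,.18,1.66),(.588,-.1125,.123,1.66)])
```

```text
via [0.0226, 0.0201, 0.0292] [-0.001, -0.0, -0.521]
  via [0.0096, 0.0287, 0.0292] [-0.001, -0.0, -0.521]
(0.455, -0.341, 0.18, 1.66) [-0.006, 0.0296, 0.0293] [-0.001, -0.0, -0.521]
(0.455, -0.341, 0.052, 1.66) [-0.0, -0.0, 0.128] [-0.0, -0.0, -0.0]
(0.455, -0.341, 0.18, 1.66) [-0.0, 0.0, -0.128] [0.0, 0.0, -0.0]
(0.478, -0.122, 0.18, 1.66) [0.2161, 0.0424, 0.0] [-0.0, -0.0, -0.0]
(0.588, -0.1125, 0.18, 1.66) [-0.0003, 0.1104, 0.0] [0.0, 0.0, -0.0]
(0.588, -0.1125, 0.123, 1.66) [-0.0, -0.0, 0.057] [-0.0, -0.0, -0.0]
```

{"fn": "arm_command", "kwargs": {
  "moves": [
    [[0.023,0.02,0.029],[0,0,-0.521],0.091],
    [[0.023,0.02,0.029],[0,0,-0.521],0.091],
    [[0.023,0.02,0.029],[0,0,-0.521],0.091],
    [[0.023,0.02,0.029],[0,0,-0.521],0.091],
    [[0.023,0.02,0.029],[0,0,-0.521],0.091]
  ]
}}

```text
time: 9.95
tool_pos: [0.4068, -0.3046, 0.2398]
tool_rot: [-3.141, -0.0, 0.619]
contact_force: [0.6, 0.4, 0.3]
opening: 0.0911
grip_force: 0.0
```

{"fn": "arm_command", "kwargs": {
  "moves": [
    [[0.01,0.029,0.029],[0,0,-0.521],0.091],
    [[0.01,0.029,0.029],[0,0,-0.521],0.091],
    [[0.01,0.029,0.029],[0,0,-0.521],0.091],
    [[0.01,0.029,0.029],[0,0,-0.521],0.091],
    [[0.01,0.029,0.029],[0,0,-0.521],0.091]
  ]
}}

```text
time: 10.45
tool_pos: [0.4315, -0.3234, 0.2108]
tool_rot: [-3.141, -0.0, 1.137]
contact_force: [0.7, -0.3, 0.5]
opening: 0.0909
grip_force: 0.0
```

{"fn": "arm_command", "kwargs": {
  "moves": [
    [[-0.006,0.03,0.029],[0,0,-0.521],0.091],
    [[-0.006,0.03,0.029],[0,0,-0.521],0.091],
    [[-0.006,0.03,0.029],[0,0,-0.521],0.091],
    [[-0.006,0.03,0.029],[0,0,-0.521],0.091],
    [[-0.006,0.03,0.029],[0,0,-0.521],0.091]
  ]
}}

```text
time: 10.95
tool_pos: [0.456, -0.3421, 0.1818]
tool_rot: [3.141, -0.0, 1.656]
contact_force: [0.2, 0.3, -0.5]
opening: 0.0907
grip_force: 0.0
```

{"fn": "arm_command", "kwargs": {
  "moves": [
    [[0,0,0.035],[0,0,0],0.091],
    [[0,0,0.07],[0,0,0],0.091],
    [[0,0,0.105],[0,0,0],0.091],
    [[0,0,0.128],[0,0,0],0.091],
    [[0,0,0.128],[0,0,0],0.091]
  ]
}}

```text
time: 11.45
tool_pos: [0.4542, -0.341, 0.0509]
tool_rot: [-3.137, -0.005, 1.654]
contact_force: [-0.5, -0.9, 0.3]
opening: 0.0908
grip_force: 0.0
```

{"fn": "arm_command", "kwargs": {
  "squeeze": 15,
  "moves": [
    [[0,0,0],[0,0,0],0.06],
    [[0,0,0],[0,0,0],0.03],
    [[0,0,0],[0,0,0],0.02],
    [[0,0,0],[0,0,0],0.02],
    [[0,0,0],[0,0,0],0.02]
  ]
}}

```text
time: 11.95
tool_pos: [0.4559, -0.3434, 0.0545]
tool_rot: [3.141, 0.001, 1.657]
contact_force: [-0.1, -0.3, 0.2]
opening: 0.0555
grip_force: 0.0
```

{"fn": "arm_command", "kwargs": {
  "moves": [
    [[0,0,0],[0,0,0],0.02],
    [[0,0,0],[0,0,0],0.02],
    [[0,0,0],[0,0,0],0.02],
    [[0,0,0],[0,0,0],0.02],
    [[0,0,0],[0,0,0],0.02]
  ]
}}

```text
time: 12.45
tool_pos: [0.4556, -0.3432, 0.0538]
tool_rot: [3.142, 0.0, 1.658]
contact_force: [-0.6, -0.0, 1.3]
opening: 0.0411
grip_force: 15.0
```

{"fn": "arm_command", "kwargs": {
  "moves": [
    [[0,0,-0.015],[0,0,0],0.02],
    [[0,0,-0.045],[0,0,0],0.02],
    [[0,0,-0.08],[0,0,0],0.02],
    [[0,0,-0.11],[0,0,0],0.02],
    [[0,0,-0.128],[0,0,0],0.02]
  ]
}}

```text
time: 12.95
tool_pos: [0.4562, -0.3436, 0.1841]
tool_rot: [3.14, 0.002, 1.658]
contact_force: [-0.2, -0.8, -0.1]
opening: 0.041
grip_force: 15.0
```

Run:
```python
from h import *
s=robot.observe();print(s['tool_pos'],s['tool_rot'],s['opening'],s['contact_force'])
im,m=snap('scene','s5')
im2,m=snap('wrist','w6')
o=np.zeros((600,800,3),np.uint8);o[:400,:640]=im[:,:,::-1];o[400:600,:320]=cv2.resize(im2[:,:,::-1],(320,200));cv2.imwrite('pics/z5.png',o)
```

```text
[ 0.45620983 -0.3435588   0.1840584 ] [3.13959541e+00 2.24248374e-03 1.65780870e+00] 0.041032025460347725 [-0.24639751 -0.77085939 -0.08527303]
```

View pics/z5.png

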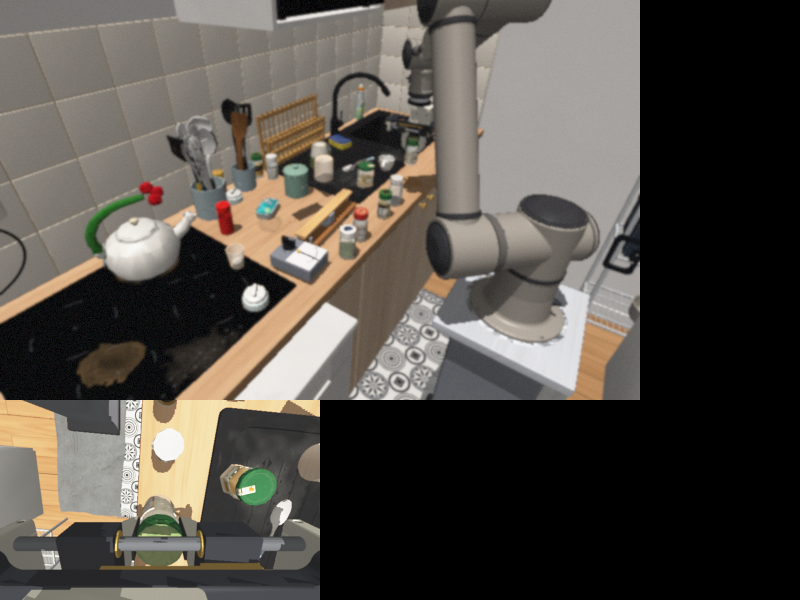

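Run:
```python
from h import *
way([(.478,-.122,.184,1.66),(.588,-.1125,.184,1.66)])
```

```text
(0.478, -0.122, 0.184, 1.66) [0.2193, 0.0405, -0.0005] [0.003, 0.004, -0.002]
(0.588, -0.1125, 0.184, 1.66) [-0.0003, 0.1104, 0.0] [0.0, -0.0, 0.0]
```

{"fn": "arm_command", "kwargs": {
  "moves": [
    [[0.025,0.005,0],[0,0,0],0.02],
    [[0.065,0.012,0],[0,0,0],0.02],
    [[0.11,0.02,0],[0,0,0],0.02],
    [[0.155,0.03,0],[0,0,0],0.02],
    [[0.195,0.036,0],[0,0,0],0.02]
  ]
}}

```text
time: 13.55
tool_pos: [0.4738, -0.1434, 0.18]
tool_rot: [-3.139, -0.002, 1.658]
contact_force: [0.7, 0.1, -0.8]
opening: 0.0416
grip_force: 15.0
```

{"fn": "arm_command", "kwargs": {
  "moves": [
    [[0.017,0.004,0],[0,0,0],0.02],
    [[0.024,0.005,0],[0,0,0],0.02],
    [[0.024,0.025,0],[0,0,0],0.02],
    [[0.024,0.055,0],[0,0,0],0.02],
    [[0.024,0.085,0],[0,0,0],0.02]
  ]
}}

```text
time: 14.05
tool_pos: [0.5577, -0.1152, 0.1807]
tool_rot: [-3.14, -0.0, 1.657]
contact_force: [0.9, -0.4, -0.7]
opening: 0.0411
grip_force: 15.0
```

{"fn": "arm_command", "kwargs": {
  "moves": [
    [[0,0.02,0],[0,0,0],0.02],
    [[0,0.03,0],[0,0,0],0.02],
    [[0,0.03,0],[0,0,0],0.02],
    [[0,0.03,0.01],[0,0,0],0.02],
    [[0,0.03,0.02],[0,0,0],0.02]
  ]
}}

```text
time: 14.55
tool_pos: [0.586, -0.1121, 0.1609]
tool_rot: [-3.141, -0.0, 1.657]
contact_force: [-0.1, -0.1, -1.4]
opening: 0.0416
grip_force: 15.0
```

{"fn": "arm_command", "kwargs": {
  "moves": [
    [[0,0,0.01],[0,0,0],0.02],
    [[0,0,0.02],[0,0,0],0.02],
    [[0,0,0.03],[0,0,0],0.02],
    [[0,0,0.035],[0,0,0],0.02],
    [[0,0,0.035],[0,0,0],0.02]
  ]
}}

```text
time: 15.05
tool_pos: [0.5866, -0.1117, 0.1257]
tool_rot: [-3.14, -0.001, 1.658]
contact_force: [-0.5, -0.6, -0.8]
opening: 0.0412
grip_force: 15.0
```

Run:
```python
from h import *
p=robot.observe();print(p['tool_pos'],p['tool_rot'],p['contact_force'],'line x',.578-.0887*(p['tool_pos'][1]-.005))
im,m=snap('wrist','w7');im2,m2=snap('top','t7')
o=np.zeros((600,800,3),np.uint8);o[:400,:640]=im[:,:,::-1];o[400:,:400]=cv2.resize(im2[190:290,230:430,::-1],(400,200));cv2.imwrite('pics/z7.png',o)
```

```text
[ 0.58656782 -0.11168186  0.12568403] [-3.14001025e+00 -5.63426627e-04  1.65780626e+00] [-0.51491731 -0.60280151 -0.81726251] line x 0.5883496806675684
```

View pics/z7.png

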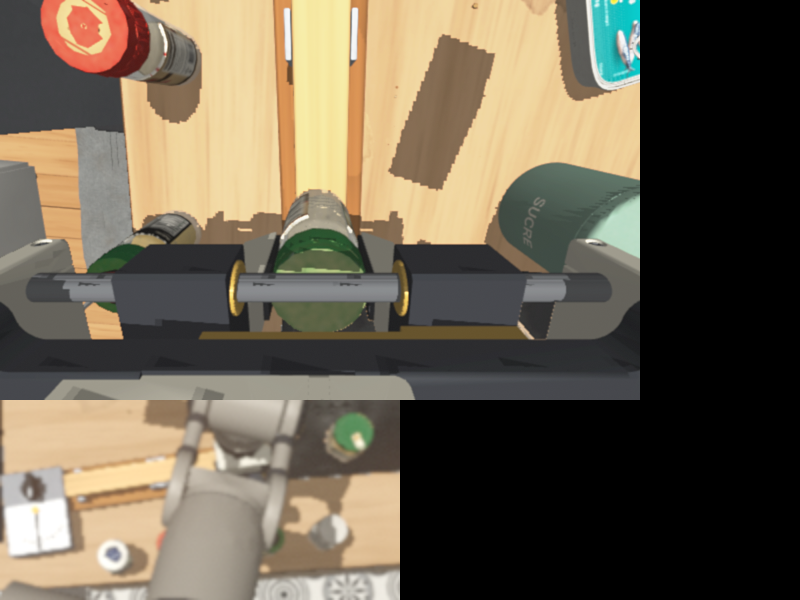

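{"fn": "arm_command", "kwargs": {
  "moves": [
    [[0,0.001,0.002],[0,0,0],0.02],
    [[0,0.001,0.002],[0,0,0],0.075],
    [[0,0.001,0.002],[0,0,0],0.075],
    [[0,0.001,0.002],[0,0,0],0.075],
    [[0,0.001,0.002],[0,0,0],0.075]
  ]
}}

```text
time: 15.65
tool_pos: [0.5881, -0.1118, 0.1249]
tool_rot: [3.141, 0.0, 1.658]
contact_force: [0.2, -0.1, 0.0]
opening: 0.0683
grip_force: 0.0
```

{"fn": "arm_command", "kwargs": {
  "moves": [
    [[0,0,0],[0,0,0],0.075],
    [[0,0,-0.02],[0,0,0],0.075],
    [[0,0,-0.05],[0,0,0],0.075],
    [[0,0,-0.075],[0,0,0],0.085],
    [[0,-0.03,-0.075],[0,0,0],0.091]
  ]
}}

```text
time: 16.15
tool_pos: [0.5619, -0.115, 0.2034]
tool_rot: [3.133, 0.004, 1.659]
contact_force: [0.1, -0.3, 0.8]
opening: 0.0868
grip_force: 0.0
```

Run:
```python
from h import *
way([(.48,-.2,.18,1.66),(.4645,-.257,.18,1.66),(.4645,-.257,.052,1.66),(.4645,-.257,.18,1.66),(.485,-.063,.18,1.66),(.585,-.054,.18,1.66)])
```

```text
(0.48, -0.2, 0.18, 1.66) [-0.0774, -0.0893, 0.0229] [0.009, 0.004, -0.001]
(0.4645, -0.257, 0.18, 1.66) [-0.0554, -0.0205, -0.0] [0.0, -0.0, 0.0]
(0.4645, -0.257, 0.052, 1.66) [0.0, -0.0, 0.128] [0.0, 0.0, 0.0]
(0.4645, -0.257, 0.18, 1.66) [-0.0, 0.0, -0.128] [0.0, 0.0, 0.0]
(0.485, -0.063, 0.18, 1.66) [0.1914, 0.0377, 0.0] [0.0, 0.0, 0.0]
(0.585, -0.054, 0.18, 1.66) [0.0001, 0.1004, 0.0] [0.0, 0.0, 0.0]
```

{"fn": "arm_command", "kwargs": {
  "moves": [
    [[-0.01,-0.03,0],[0,0,0],0.091],
    [[-0.04,-0.07,0.01],[0,0,0],0.091],
    [[-0.08,-0.095,0.018],[0,0,0],0.091],
    [[-0.12,-0.105,0.018],[0,0,0],0.091],
    [[-0.133,-0.106,0.018],[0,0,0],0.091]
  ]
}}

```text
time: 16.65
tool_pos: [0.463, -0.2594, 0.1819]
tool_rot: [3.141, 0.001, 1.654]
contact_force: [0.6, 0.5, -0.4]
opening: 0.0906
grip_force: 0.0
```

{"fn": "arm_command", "kwargs": {
  "moves": [
    [[0,0,0.02],[0,0,0],0.091],
    [[0,0,0.055],[0,0,0],0.091],
    [[0,0,0.09],[0,0,0],0.091],
    [[0,0,0.115],[0,0,0],0.091],
    [[0,0,0.128],[0,0,0],0.06]
  ]
}}

```text
time: 17.15
tool_pos: [0.4635, -0.2548, 0.0515]
tool_rot: [-3.139, -0.002, 1.658]
contact_force: [0.8, -0.6, 0.4]
opening: 0.0871
grip_force: 0.0
```

{"fn": "arm_command", "kwargs": {
  "moves": [
    [[0,0,0],[0,0,0],0.03],
    [[0,0,0],[0,0,0],0.02],
    [[0,0,0],[0,0,0],0.02],
    [[0,0,0],[0,0,0],0.02],
    [[0,0,0],[0,0,0],0.02]
  ]
}}

```text
time: 17.65
tool_pos: [0.4644, -0.2563, 0.0545]
tool_rot: [3.141, 0.001, 1.658]
contact_force: [-0.8, -0.1, 2.6]
opening: 0.0497
grip_force: 15.0
```

{"fn": "arm_command", "kwargs": {
  "moves": [
    [[0,0,0],[0,0,0],0.02],
    [[0,0,0],[0,0,0],0.02],
    [[0,0,0],[0,0,0],0.02],
    [[0,0,0],[0,0,0],0.02],
    [[0,0,0],[0,0,0],0.02]
  ]
}}

```text
time: 18.15
tool_pos: [0.4644, -0.2564, 0.0544]
tool_rot: [3.141, 0.001, 1.658]
contact_force: [-0.8, 0.8, 5.8]
opening: 0.0498
grip_force: 15.0
```

{"fn": "arm_command", "kwargs": {
  "moves": [
    [[0,0,-0.015],[0,0,0],0.02],
    [[0,0,-0.045],[0,0,0],0.02],
    [[0,0,-0.08],[0,0,0],0.02],
    [[0,0,-0.11],[0,0,0],0.02],
    [[0,0,-0.128],[0,0,0],0.02]
  ]
}}

```text
time: 18.65
tool_pos: [0.4646, -0.2563, 0.184]
tool_rot: [3.139, 0.002, 1.658]
contact_force: [0.0, -0.8, -1.2]
opening: 0.05
grip_force: 15.0
```

{"fn": "arm_command", "kwargs": {
  "moves": [
    [[0,0,0],[0,0,0],0.02],
    [[0,0,0],[0,0,0],0.02],
    [[0,0,0],[0,0,0],0.02],
    [[0,0,0],[0,0,0],0.02],
    [[0,0,0],[0,0,0],0.02]
  ]
}}

```text
time: 19.15
tool_pos: [0.4638, -0.2558, 0.1807]
tool_rot: [-3.14, -0.001, 1.658]
contact_force: [-0.5, 0.2, -1.7]
opening: 0.0498
grip_force: 15.0
```

Run:
```python
from h import *
way([(.485,-.063,.18,1.66),(.585,-.054,.18,1.66)])
```

```text
(0.485, -0.063, 0.18, 1.66) [0.1902, 0.0379, 0.0009] [-0.001, -0.001, -0.002]
(0.585, -0.054, 0.18, 1.66) [0.0001, 0.1004, 0.0] [0.0, -0.0, 0.0]
```

Run:
```python
from h import *
im,m=snap('wrist','w8');im2,m2=snap('scene','s8')
o=np.zeros((600,800,3),np.uint8);o[:400,:400]=cv2.resize(im[100:340,200:440,::-1],(400,400));
o[:400,400:800]=cv2.resize(im2[100:220,320:440,::-1],(400,400),interpolation=cv2.INTER_CUBIC)
s0=cv2.imread('pics/scene0.png')
o[400:600,:200]=cv2.resize(s0[170:230,370:430],(200,200),interpolation=cv2.INTER_CUBIC)
o[400:600,200:500]=cv2.resize(cv2.imread('pics/w4.png')[90:160,500:605],(300,200),interpolation=cv2.INTER_CUBIC);o[400:600,500:800]=cv2.resize(cv2.imread('pics/w7.png')[:100,:150],(300,200));cv2.imwrite('pics/z8.png',o)
```

```text
(no output)
```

View pics/z8.png

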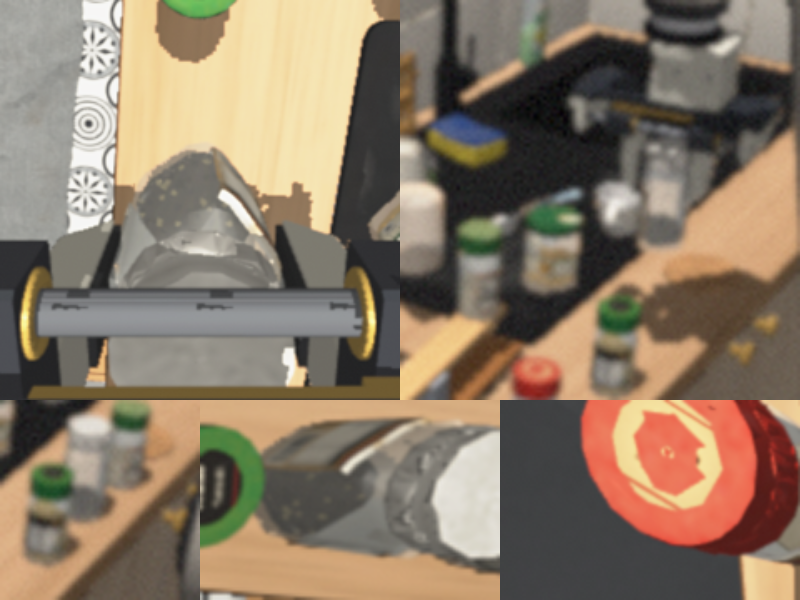

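The held jar is upright and faceted, about 50 mm wide, and belongs to the front row, so I'll continue placing it.

{"fn": "arm_command", "kwargs": {
  "moves": [
    [[0.025,0.005,0],[0,0,0],0.02],
    [[0.065,0.013,0],[0,0,0],0.02],
    [[0.11,0.022,0],[0,0,0],0.02],
    [[0.15,0.03,0],[0,0,0],0.02],
    [[0.18,0.036,0],[0,0,0],0.02]
  ]
}}

```text
time: 19.75
tool_pos: [0.4842, -0.0713, 0.1817]
tool_rot: [-3.142, -0.0, 1.659]
contact_force: [-0.1, 0.3, -1.2]
opening: 0.05
grip_force: 15.0
```

{"fn": "arm_command", "kwargs": {
  "moves": [
    [[0.01,0.002,0],[0,0,0],0.02],
    [[0.01,0.022,0],[0,0,0],0.02],
    [[0.01,0.052,0],[0,0,0],0.02],
    [[0.01,0.082,0],[0,0,0],0.02],
    [[0.01,0.1,0],[0,0,0],0.02]
  ]
}}

```text
time: 20.25
tool_pos: [0.5849, -0.0556, 0.1814]
tool_rot: [3.141, 0.001, 1.658]
contact_force: [1.0, -0.3, -2.3]
opening: 0.0493
grip_force: 15.0
```

{"fn": "arm_command", "kwargs": {
  "moves": [
    [[0,0,0],[0,0,0],0.02],
    [[0,0,0],[0,0,0],0.02],
    [[0,0,0.01],[0,0,0],0.02],
    [[0,0,0.02],[0,0,0],0.02],
    [[0,0,0.03],[0,0,0],0.02]
  ]
}}

```text
time: 20.75
tool_pos: [0.5823, -0.055, 0.1507]
tool_rot: [-3.141, -0.0, 1.657]
contact_force: [-0.4, -0.4, -2.3]
opening: 0.05
grip_force: 15.0
```

{"fn": "arm_command", "kwargs": {
  "moves": [
    [[0,0,0.008],[0,0,0],0.02],
    [[0,0,0.015],[0,0,0],0.02],
    [[0,0,0.02],[0,0,0],0.02],
    [[0,0,0.024],[0,0,0],0.02],
    [[0,0,0.024],[0,0,0],0.02]
  ]
}}

```text
time: 21.25
tool_pos: [0.5829, -0.0549, 0.1272]
tool_rot: [-3.141, -0.0, 1.658]
contact_force: [-0.3, -0.8, -2.5]
opening: 0.0502
grip_force: 15.0
```

Run:
```python
from h import *
p=robot.observe();print(p['tool_pos'],p['tool_rot'],p['contact_force'],p['opening'],'line x',.578-.0887*(p['tool_pos'][1]-.005))
```

```text
[ 0.58287581 -0.0548589   0.12717457] [-3.14082068e+00 -1.98344986e-04  1.65788559e+00] [-0.27937778 -0.7560254  -2.53764949] 0.050184206881899035 line x 0.5833094846773804
```

{"fn": "arm_command", "kwargs": {
  "moves": [
    [[0,0,0.002],[0,0,0],0.02],
    [[0,0,0.003],[0,0,0],0.02],
    [[0,0,0.003],[0,0,0],0.02],
    [[0,0,0.003],[0,0,0],0.02],
    [[0,0,0.003],[0,0,0],0.02]
  ]
}}

```text
time: 21.75
tool_pos: [0.5832, -0.055, 0.1249]
tool_rot: [3.141, 0.0, 1.658]
contact_force: [0.5, -0.1, -1.2]
opening: 0.0502
grip_force: 15.0
```

{"fn": "arm_command", "kwargs": {
  "moves": [
    [[0,0,0],[0,0,0],0.055],
    [[0,0,0],[0,0,0],0.06],
    [[0,0,0],[0,0,0],0.08],
    [[0,0,0],[0,0,0],0.085],
    [[0,0,0],[0,0,0],0.085]
  ]
}}

```text
time: 22.25
tool_pos: [0.5831, -0.055, 0.1248]
tool_rot: [3.141, 0.0, 1.658]
contact_force: [0.1, 0.1, 0.3]
opening: 0.0794
grip_force: 0.0
```

{"fn": "arm_command", "kwargs": {
  "moves": [
    [[0,0,-0.01],[0,0,0],0.085],
    [[0,0,-0.03],[0,0,0],0.085],
    [[0,0,-0.06],[0,0,0],0.085],
    [[0,0,-0.075],[0,0,0],0.085],
    [[0,-0.03,-0.075],[0,0,0],0.091]
  ]
}}

```text
time: 22.75
tool_pos: [0.5565, -0.058, 0.203]
tool_rot: [3.134, 0.002, 1.658]
contact_force: [-0.0, -0.3, 0.1]
opening: 0.0887
grip_force: 0.0
```

{"fn": "arm_command", "kwargs": {
  "moves": [
    [[0,-0.04,0],[0,0,0],0.091],
    [[0,-0.07,0],[0,0,0],0.091],
    [[0,-0.07,0],[0,0,0],0.091],
    [[0,-0.07,0],[0,0,0],0.091],
    [[0,-0.07,0],[0,0,0],0.091]
  ]
}}

```text
time: 23.25
tool_pos: [0.4847, -0.0638, 0.2003]
tool_rot: [3.14, 0.001, 1.658]
contact_force: [-0.4, -0.2, 0.5]
opening: 0.0907
grip_force: 0.0
```

Run:
```python
from h import *
p=robot.observe();print(p['tool_pos'],p['tool_rot'])
way([(.457,-.159,.183,1.66),(.457,-.159,.0545,1.66)])
```

```text
[ 0.48469888 -0.06379656  0.20034153] [3.13978271e+00 6.94702227e-04 1.65782543e+00]
(0.457, -0.159, 0.183, 1.66) [-0.0924, -0.0359, 0.0173] [0.002, 0.001, -0.002]
(0.457, -0.159, 0.0545, 1.66) [0.0, -0.0, 0.1285] [0.0, 0.0, 0.0]
```

{"fn": "arm_command", "kwargs": {
  "moves": [
    [[-0.03,-0.015,0],[0,0,0],0.091],
    [[-0.07,-0.03,0.01],[0,0,0],0.091],
    [[-0.092,-0.036,0.018],[0,0,0],0.091],
    [[-0.092,-0.036,0.018],[0,0,0],0.091],
    [[-0.092,-0.036,0.018],[0,0,0],0.091]
  ]
}}

```text
time: 23.75
tool_pos: [0.4562, -0.1585, 0.1815]
tool_rot: [-3.141, -0.001, 1.657]
contact_force: [0.4, 0.5, 0.5]
opening: 0.091
grip_force: 0.0
```

{"fn": "arm_command", "kwargs": {
  "moves": [
    [[0,0,0.02],[0,0,0],0.091],
    [[0,0,0.055],[0,0,0],0.091],
    [[0,0,0.09],[0,0,0],0.091],
    [[0,0,0.115],[0,0,0],0.091],
    [[0,0,0.128],[0,0,0],0.06]
  ]
}}

```text
time: 24.25
tool_pos: [0.4556, -0.1567, 0.0519]
tool_rot: [-3.14, -0.002, 1.659]
contact_force: [-0.0, -0.4, 0.8]
opening: 0.0865
grip_force: 0.0
```

{"fn": "arm_command", "kwargs": {
  "moves": [
    [[0,0,0],[0,0,0],0.03],
    [[0,0,0],[0,0,0],0.02],
    [[0,0,0],[0,0,0],0.02],
    [[0,0,0],[0,0,0],0.02],
    [[0,0,0],[0,0,0],0.02]
  ]
}}

```text
time: 24.75
tool_pos: [0.456, -0.1586, 0.0544]
tool_rot: [3.14, 0.001, 1.658]
contact_force: [0.4, -0.3, 0.1]
opening: 0.0474
grip_force: 0.0
```

{"fn": "arm_command", "kwargs": {
  "moves": [
    [[0,0,0],[0,0,0],0.02],
    [[0,0,0],[0,0,0],0.02],
    [[0,0,0],[0,0,0],0.02],
    [[0,0,0],[0,0,0],0.02],
    [[0,0,0],[0,0,0],0.02]
  ]
}}

```text
time: 25.25
tool_pos: [0.4559, -0.1586, 0.0543]
tool_rot: [3.141, 0.001, 1.658]
contact_force: [-0.9, 1.0, 6.3]
opening: 0.0429
grip_force: 15.0
```

{"fn": "arm_command", "kwargs": {
  "moves": [
    [[0,0,-0.015],[0,0,0],0.02],
    [[0,0,-0.045],[0,0,0],0.02],
    [[0,0,-0.08],[0,0,0],0.02],
    [[0,0,-0.11],[0,0,0],0.02],
    [[0,0,-0.128],[0,0,0],0.02]
  ]
}}

```text
time: 25.75
tool_pos: [0.456, -0.1587, 0.1838]
tool_rot: [3.14, 0.001, 1.658]
contact_force: [0.1, -0.3, -1.6]
opening: 0.0426
grip_force: 15.0
```

{"fn": "arm_command", "kwargs": {
  "moves": [
    [[0,0,0],[0,0,0],0.02],
    [[0,0,0],[0,0,0],0.02],
    [[0,0,0],[0,0,0],0.02],
    [[0,0,0],[0,0,0],0.02],
    [[0,0,0],[0,0,0],0.02]
  ]
}}

```text
time: 26.25
tool_pos: [0.4552, -0.1582, 0.1807]
tool_rot: [-3.14, -0.001, 1.658]
contact_force: [-0.5, -0.0, -1.6]
opening: 0.0429
grip_force: 15.0
```

Run:
```python
from h import *
way([(.48,-.005,.182,1.66),(.579,.005,.182,1.66)])
```

```text
(0.48, -0.005, 0.182, 1.66) [0.1505, 0.038, -0.0012] [-0.002, -0.001, -0.002]
(0.579, 0.005, 0.182, 1.66) [0.0011, 0.0995, 0.0] [0.0, 0.0, 0.0]
```

{"fn": "arm_command", "kwargs": {
  "moves": [
    [[0.02,0.006,0],[0,0,0],0.02],
    [[0.055,0.015,0],[0,0,0],0.02],
    [[0.09,0.024,0],[0,0,0],0.02],
    [[0.125,0.032,0],[0,0,0],0.02],
    [[0.145,0.037,0],[0,0,0],0.02]
  ]
}}

```text
time: 26.75
tool_pos: [0.4797, -0.0085, 0.1813]
tool_rot: [-3.141, -0.001, 1.659]
contact_force: [-0.7, 0.6, -1.7]
opening: 0.0427
grip_force: 15.0
```

{"fn": "arm_command", "kwargs": {
  "moves": [
    [[0.007,0.002,0],[0,0,0],0.02],
    [[0.007,0.022,0],[0,0,0],0.02],
    [[0.007,0.052,0],[0,0,0],0.02],
    [[0.007,0.082,0],[0,0,0],0.02],
    [[0.007,0.1,0],[0,0,0],0.02]
  ]
}}

```text
time: 27.25
tool_pos: [0.5806, 0.0042, 0.1811]
tool_rot: [3.141, 0.0, 1.657]
contact_force: [-0.0, -0.2, -0.9]
opening: 0.0426
grip_force: 15.0
```

{"fn": "arm_command", "kwargs": {
  "moves": [
    [[0,0,0],[0,0,0],0.02],
    [[0,0,0],[0,0,0],0.02],
    [[0,0,0.01],[0,0,0],0.02],
    [[0,0,0.02],[0,0,0],0.02],
    [[0,0,0.03],[0,0,0],0.02]
  ]
}}

```text
time: 27.75
tool_pos: [0.578, 0.0048, 0.1507]
tool_rot: [-3.141, -0.0, 1.658]
contact_force: [0.1, -1.1, -2.0]
opening: 0.0425
grip_force: 15.0
```

{"fn": "arm_command", "kwargs": {
  "moves": [
    [[0,0,0.008],[0,0,0],0.02],
    [[0,0,0.015],[0,0,0],0.02],
    [[0,0,0.02],[0,0,0],0.02],
    [[0,0,0.024],[0,0,0],0.02],
    [[0,0,0.024],[0,0,0],0.02]
  ]
}}

```text
time: 28.25
tool_pos: [0.5787, 0.005, 0.1272]
tool_rot: [-3.141, -0.0, 1.658]
contact_force: [0.4, -0.4, -0.5]
opening: 0.0429
grip_force: 15.0
```

Run:
```python
from h import *
p=robot.observe();print(p['tool_pos'],p['tool_rot'],p['contact_force'],p['opening'],'line x',.578-.0887*(p['tool_pos'][1]-.005))
```

```text
[0.57865071 0.00497807 0.12716765] [-3.14079256e+00 -9.64681720e-05  1.65784595e+00] [ 0.36437085 -0.41846178 -0.53337726] 0.042941644328323106 line x 0.5780019453655746
```

{"fn": "arm_command", "kwargs": {
  "moves": [
    [[0,0,0.002],[0,0,0],0.02],
    [[0,0,0.003],[0,0,0],0.02],
    [[0,0,0.003],[0,0,0],0.02],
    [[0,0,0.003],[0,0,0],0.05],
    [[0,0,0.003],[0,0,0],0.06]
  ]
}}

```text
time: 28.75
tool_pos: [0.5791, 0.0049, 0.1251]
tool_rot: [3.141, 0.0, 1.658]
contact_force: [0.5, 0.1, 0.1]
opening: 0.0539
grip_force: 0.0
```

{"fn": "arm_command", "kwargs": {
  "moves": [
    [[0,0,0],[0,0,0],0.07],
    [[0,0,0],[0,0,0],0.08],
    [[0,0,0],[0,0,0],0.085],
    [[0,0,0],[0,0,0],0.085],
    [[0,0,0],[0,0,0],0.085]
  ]
}}

```text
time: 29.25
tool_pos: [0.5789, 0.0049, 0.1247]
tool_rot: [3.142, 0.0, 1.658]
contact_force: [0.9, 0.1, 0.7]
opening: 0.0845
grip_force: 0.0
```

{"fn": "arm_command", "kwargs": {
  "moves": [
    [[0,0,-0.01],[0,0,0],0.085],
    [[0,0,-0.03],[0,0,0],0.085],
    [[0,0,-0.06],[0,0,0],0.085],
    [[0,0,-0.075],[0,0,0],0.085],
    [[0,-0.03,-0.075],[0,0,0],0.091]
  ]
}}

```text
time: 29.75
tool_pos: [0.5524, 0.002, 0.203]
tool_rot: [3.134, 0.002, 1.658]
contact_force: [-0.3, 0.1, 0.1]
opening: 0.0887
grip_force: 0.0
```

{"fn": "arm_command", "kwargs": {
  "moves": [
    [[0,-0.04,0],[0,0,0],0.091],
    [[-0.002,-0.08,0],[0,0,0],0.091],
    [[-0.002,-0.09,0.018],[0,0,0],0.091],
    [[-0.002,-0.09,0.018],[0,0,0],0.091],
    [[-0.002,-0.09,0.018],[0,0,0],0.091]
  ]
}}

```text
time: 30.25
tool_pos: [0.4604, -0.0076, 0.1827]
tool_rot: [3.14, 0.0, 1.658]
contact_force: [1.2, -0.8, -0.1]
opening: 0.0908
grip_force: 0.0
```

{"fn": "arm_command", "kwargs": {
  "moves": [
    [[0,0,0.02],[0,0,0],0.091],
    [[0,0,0.055],[0,0,0],0.091],
    [[0,0,0.09],[0,0,0],0.091],
    [[0,0,0.115],[0,0,0],0.091],
    [[0,0,0.128],[0,0,0],0.06]
  ]
}}

```text
time: 30.75
tool_pos: [0.4603, -0.0074, 0.0521]
tool_rot: [-3.14, -0.0, 1.658]
contact_force: [0.2, 0.1, -0.5]
opening: 0.087
grip_force: 0.0
```

{"fn": "arm_command", "kwargs": {
  "moves": [
    [[0,0,0],[0,0,0],0.03],
    [[0,0,0],[0,0,0],0.02],
    [[0,0,0],[0,0,0],0.02],
    [[0,0,0],[0,0,0],0.02],
    [[0,0,0],[0,0,0],0.02]
  ]
}}

```text
time: 31.25
tool_pos: [0.46, -0.0076, 0.0544]
tool_rot: [3.14, 0.0, 1.658]
contact_force: [0.4, 0.7, 0.2]
opening: 0.0474
grip_force: 0.0
```

{"fn": "arm_command", "kwargs": {
  "moves": [
    [[0,0,0],[0,0,0],0.02],
    [[0,0,0],[0,0,0],0.02],
    [[0,0,0],[0,0,0],0.02],
    [[0,0,0],[0,0,0],0.02],
    [[0,0,0],[0,0,0],0.02]
  ]
}}

```text
time: 31.75
tool_pos: [0.4598, -0.0076, 0.0542]
tool_rot: [3.141, 0.0, 1.658]
contact_force: [-0.9, -0.2, 6.5]
opening: 0.0439
grip_force: 14.9
```

{"fn": "arm_command", "kwargs": {
  "moves": [
    [[0,0,-0.015],[0,0,0],0.02],
    [[0,0,-0.045],[0,0,0],0.02],
    [[0,0,-0.08],[0,0,0],0.02],
    [[0,0,-0.11],[0,0,0],0.02],
    [[0,0,-0.128],[0,0,0],0.02]
  ]
}}

```text
time: 32.25
tool_pos: [0.46, -0.0076, 0.1838]
tool_rot: [3.139, 0.001, 1.658]
contact_force: [-0.2, 0.2, -0.6]
opening: 0.044
grip_force: 14.9
```

{"fn": "arm_command", "kwargs": {
  "moves": [
    [[0,0,0],[0,0,0],0.02],
    [[0,0,0],[0,0,0],0.02],
    [[0,0,0],[0,0,0],0.02],
    [[0,0,0],[0,0,0],0.02],
    [[0,0,0],[0,0,0],0.02]
  ]
}}

```text
time: 32.75
tool_pos: [0.4591, -0.0074, 0.1808]
tool_rot: [-3.14, -0.0, 1.658]
contact_force: [-0.6, -0.4, -1.2]
opening: 0.044
grip_force: 14.9
```

Run:
```python
from h import *
way([(.475,.055,.182,1.66),(.573,.064,.182,1.66)])
```

```text
(0.475, 0.055, 0.182, 1.66) [0.0608, 0.0213, -0.0012] [-0.002, -0.0, -0.002]
(0.573, 0.064, 0.182, 1.66) [0.0002, 0.0984, 0.0] [0.0, -0.0, 0.0]
```

{"fn": "arm_command", "kwargs": {
  "moves": [
    [[0.02,0.007,0],[0,0,0],0.02],
    [[0.045,0.016,0],[0,0,0],0.02],
    [[0.061,0.03,0],[0,0,0],0.02],
    [[0.061,0.055,0],[0,0,0],0.02],
    [[0.061,0.085,0],[0,0,0],0.02]
  ]
}}

```text
time: 33.25
tool_pos: [0.539, 0.0614, 0.1813]
tool_rot: [-3.141, 0.0, 1.659]
contact_force: [0.1, 0.4, -0.7]
opening: 0.0443
grip_force: 14.9
```

{"fn": "arm_command", "kwargs": {
  "moves": [
    [[0,0.025,0],[0,0,0],0.02],
    [[0,0.035,0],[0,0,0],0.02],
    [[0,0.035,0],[0,0,0],0.02],
    [[0,0.035,0.01],[0,0,0],0.02],
    [[0,0.035,0.03],[0,0,0],0.02]
  ]
}}

```text
time: 33.75
tool_pos: [0.5734, 0.0636, 0.1522]
tool_rot: [3.139, 0.0, 1.658]
contact_force: [0.5, 0.6, -0.6]
opening: 0.044
grip_force: 14.9
```

{"fn": "arm_command", "kwargs": {
  "moves": [
    [[0,0,0.008],[0,0,0],0.02],
    [[0,0,0.015],[0,0,0],0.02],
    [[0,0,0.02],[0,0,0],0.02],
    [[0,0,0.024],[0,0,0],0.02],
    [[0,0,0.024],[0,0,0],0.02]
  ]
}}

```text
time: 34.25
tool_pos: [0.5736, 0.0637, 0.1275]
tool_rot: [-3.141, 0.0, 1.658]
contact_force: [1.5, 0.1, -0.8]
opening: 0.0445
grip_force: 14.9
```

Run:
```python
from h import *
p=robot.observe();print(p['tool_pos'],p['tool_rot'],p['contact_force'],p['opening'],'line x',.578-.0887*(p['tool_pos'][1]-.005))
```

```text
[0.57358915 0.06366879 0.12748084] [-3.14124034e+00  7.80317937e-05  1.65776487e+00] [ 1.53833502  0.06745931 -0.77328685] 0.044521136553251704 line x 0.5727960781474581
```

{"fn": "arm_command", "kwargs": {
  "moves": [
    [[0,0,0.002],[0,0,0],0.02],
    [[0,0,0.003],[0,0,0],0.02],
    [[0,0,0.003],[0,0,0],0.02],
    [[0,0,0.003],[0,0,0],0.05],
    [[0,0,0.003],[0,0,0],0.06]
  ]
}}

```text
time: 34.75
tool_pos: [0.574, 0.0637, 0.125]
tool_rot: [3.141, 0.0, 1.658]
contact_force: [0.1, -0.0, 0.1]
opening: 0.054
grip_force: 0.0
```

{"fn": "arm_command", "kwargs": {
  "moves": [
    [[0,0,0],[0,0,0],0.07],
    [[0,0,0],[0,0,0],0.08],
    [[0,0,0],[0,0,0],0.085],
    [[0,0,0],[0,0,0],0.085],
    [[0,0,0],[0,0,0],0.085]
  ]
}}

```text
time: 35.25
tool_pos: [0.5738, 0.0637, 0.1247]
tool_rot: [3.142, 0.0, 1.658]
contact_force: [0.1, -0.3, -0.8]
opening: 0.0846
grip_force: 0.0
```

{"fn": "arm_command", "kwargs": {
  "moves": [
    [[0,0,-0.01],[0,0,0],0.085],
    [[0,0,-0.03],[0,0,0],0.085],
    [[0,0,-0.06],[0,0,0],0.085],
    [[0,0,-0.075],[0,0,0],0.085],
    [[0,-0.03,-0.075],[0,0,0],0.091]
  ]
}}

```text
time: 35.75
tool_pos: [0.5473, 0.061, 0.203]
tool_rot: [3.133, 0.001, 1.658]
contact_force: [0.5, 0.6, 0.4]
opening: 0.0889
grip_force: 0.0
```

{"fn": "arm_command", "kwargs": {
  "moves": [
    [[0,-0.04,0],[0,0,0],0.091],
    [[0.015,-0.08,0],[0,0,0],0.091],
    [[0.027,-0.094,0.018],[0,0,0],0.091],
    [[0.027,-0.094,0.018],[0,0,0],0.091],
    [[0.027,-0.094,0.018],[0,0,0],0.091]
  ]
}}

```text
time: 36.25
tool_pos: [0.4487, 0.0798, 0.1827]
tool_rot: [3.14, 0.0, 1.658]
contact_force: [0.7, 0.5, -0.3]
opening: 0.091
grip_force: 0.0
```

{"fn": "arm_command", "kwargs": {
  "moves": [
    [[0,0,0.02],[0,0,0],0.091],
    [[0,0,0.055],[0,0,0],0.091],
    [[0,0,0.09],[0,0,0],0.091],
    [[0,0,0.115],[0,0,0],0.091],
    [[0,0,0.128],[0,0,0],0.06]
  ]
}}

```text
time: 36.75
tool_pos: [0.4488, 0.0793, 0.0521]
tool_rot: [-3.14, 0.0, 1.657]
contact_force: [-0.3, 0.3, 0.7]
opening: 0.0866
grip_force: 0.0
```

{"fn": "arm_command", "kwargs": {
  "moves": [
    [[0,0,0],[0,0,0],0.03],
    [[0,0,0],[0,0,0],0.02],
    [[0,0,0],[0,0,0],0.02],
    [[0,0,0],[0,0,0],0.02],
    [[0,0,0],[0,0,0],0.02]
  ]
}}

```text
time: 37.25
tool_pos: [0.4484, 0.0798, 0.0544]
tool_rot: [3.14, 0.0, 1.658]
contact_force: [-0.0, -0.8, 2.9]
opening: 0.0505
grip_force: 15.0
```

{"fn": "arm_command", "kwargs": {
  "moves": [
    [[0,0,0],[0,0,0],0.02],
    [[0,0,0],[0,0,0],0.02],
    [[0,0,0],[0,0,0],0.02],
    [[0,0,0],[0,0,0],0.02],
    [[0,0,0],[0,0,0],0.02]
  ]
}}

```text
time: 37.75
tool_pos: [0.4484, 0.0798, 0.0544]
tool_rot: [3.14, 0.0, 1.658]
contact_force: [-0.7, -0.9, 6.4]
opening: 0.0505
grip_force: 15.0
```

{"fn": "arm_command", "kwargs": {
  "moves": [
    [[0,0,-0.015],[0,0,0],0.02],
    [[0,0,-0.045],[0,0,0],0.02],
    [[0,0,-0.08],[0,0,0],0.02],
    [[0,0,-0.11],[0,0,0],0.02],
    [[0,0,-0.128],[0,0,0],0.02]
  ]
}}

```text
time: 38.25
tool_pos: [0.4484, 0.0799, 0.184]
tool_rot: [3.139, 0.0, 1.658]
contact_force: [0.5, 0.2, -1.3]
opening: 0.0503
grip_force: 15.0
```

{"fn": "arm_command", "kwargs": {
  "moves": [
    [[0,0,0],[0,0,0],0.02],
    [[0,0,0],[0,0,0],0.02],
    [[0,0,0],[0,0,0],0.02],
    [[0,0,0],[0,0,0],0.02],
    [[0,0,0],[0,0,0],0.02]
  ]
}}

```text
time: 38.75
tool_pos: [0.4474, 0.0798, 0.1808]
tool_rot: [-3.14, -0.0, 1.658]
contact_force: [-0.3, 0.6, -1.4]
opening: 0.0506
grip_force: 15.0
```

Run:
```python
from h import *
way([(.47,.114,.182,1.66),(.568,.1235,.182,1.66)])
```

```text
(0.47, 0.114, 0.182, 1.66) [0.0321, 0.0255, -0.0013] [-0.002, -0.0, -0.002]
(0.568, 0.1235, 0.182, 1.66) [0.0007, 0.0985, 0.0] [0.0, -0.0, -0.0]
```

{"fn": "arm_command", "kwargs": {
  "moves": [
    [[0.015,0.008,0],[0,0,0],0.02],
    [[0.032,0.025,0],[0,0,0],0.02],
    [[0.033,0.05,0],[0,0,0],0.02],
    [[0.033,0.08,0],[0,0,0],0.02],
    [[0.033,0.105,0],[0,0,0],0.02]
  ]
}}

```text
time: 39.25
tool_pos: [0.5508, 0.1221, 0.1811]
tool_rot: [-3.141, 0.0, 1.658]
contact_force: [-0.3, 0.0, -0.7]
opening: 0.0505
grip_force: 15.0
```

{"fn": "arm_command", "kwargs": {
  "moves": [
    [[0,0.015,0],[0,0,0],0.02],
    [[0,0.019,0],[0,0,0],0.02],
    [[0,0.019,0],[0,0,0],0.02],
    [[0,0.019,0.01],[0,0,0],0.02],
    [[0,0.019,0.03],[0,0,0],0.02]
  ]
}}

```text
time: 39.75
tool_pos: [0.5686, 0.1236, 0.1523]
tool_rot: [3.139, 0.0, 1.658]
contact_force: [0.1, 0.1, -0.3]
opening: 0.0508
grip_force: 15.0
```

{"fn": "arm_command", "kwargs": {
  "moves": [
    [[0,0,0.008],[0,0,0],0.02],
    [[0,0,0.015],[0,0,0],0.02],
    [[0,0,0.02],[0,0,0],0.02],
    [[0,0,0.024],[0,0,0],0.02],
    [[0,0,0.024],[0,0,0],0.02]
  ]
}}

```text
time: 40.25
tool_pos: [0.5684, 0.1234, 0.1275]
tool_rot: [-3.141, 0.0, 1.658]
contact_force: [-0.4, -0.2, -1.2]
opening: 0.0503
grip_force: 15.0
```

Run:
```python
from h import *
p=robot.observe();print(p['tool_pos'],p['tool_rot'],p['contact_force'],p['opening'],'line x',.578-.0887*(p['tool_pos'][1]-.005))
```

```text
[0.5683911  0.12344349 0.12746006] [-3.14121965e+00  7.82364358e-05  1.65777887e+00] [-0.42966004 -0.16396901 -1.21523118] 0.050325938582635496 line x 0.5674940624449837
```

{"fn": "arm_command", "kwargs": {
  "moves": [
    [[0,0,0.002],[0,0,0],0.02],
    [[0,0,0.003],[0,0,0],0.02],
    [[0,0,0.003],[0,0,0],0.02],
    [[0,0,0.003],[0,0,0],0.055],
    [[0,0,0.003],[0,0,0],0.065]
  ]
}}

```text
time: 40.75
tool_pos: [0.5687, 0.1235, 0.125]
tool_rot: [3.141, 0.0, 1.658]
contact_force: [-0.7, -0.2, -0.5]
opening: 0.0589
grip_force: 0.0
```

{"fn": "arm_command", "kwargs": {
  "moves": [
    [[0,0,0],[0,0,0],0.075],
    [[0,0,0],[0,0,0],0.085],
    [[0,0,0],[0,0,0],0.085],
    [[0,0,0],[0,0,0],0.085],
    [[0,0,0],[0,0,0],0.085]
  ]
}}

```text
time: 41.25
tool_pos: [0.5685, 0.1235, 0.1247]
tool_rot: [-3.142, 0.0, 1.658]
contact_force: [-0.1, 0.4, -0.5]
opening: 0.0848
grip_force: 0.0
```

{"fn": "arm_command", "kwargs": {
  "moves": [
    [[0,0,-0.01],[0,0,0],0.085],
    [[0,0,-0.03],[0,0,0],0.085],
    [[0,0,-0.06],[0,0,0],0.085],
    [[0,0,-0.075],[0,0,0],0.085],
    [[0,-0.03,-0.075],[0,0,0],0.091]
  ]
}}

```text
time: 41.75
tool_pos: [0.5421, 0.1209, 0.2029]
tool_rot: [3.133, 0.0, 1.657]
contact_force: [0.2, -0.3, -0.4]
opening: 0.0887
grip_force: 0.0
```

{"fn": "arm_command", "kwargs": {
  "moves": [
    [[0,-0.04,0],[0,0,0],0.091],
    [[0.03,-0.06,0],[0,0,0],0.091],
    [[0.07,-0.06,-0.02],[0,0,0],0.091],
    [[0.09,-0.06,-0.05],[0,0,0],0.091],
    [[0.09,-0.06,-0.05],[0,0,0],0.091]
  ]
}}

```text
time: 42.25
tool_pos: [0.4723, 0.2082, 0.2544]
tool_rot: [3.133, -0.002, 1.661]
contact_force: [0.1, -0.2, 0.1]
opening: 0.0913
grip_force: 0.0
```

{"fn": "arm_command", "kwargs": {
  "moves": [
    [[0,0,0],[0,0,0],0.091],
    [[0,0,0],[0,0,0],0.091],
    [[0,0,0],[0,0,0],0.091],
    [[0,0,0],[0,0,0],0.091],
    [[0,0,0],[0,0,0],0.091]
  ]
}}

```text
time: 42.75
tool_pos: [0.471, 0.2048, 0.2492]
tool_rot: [-3.141, 0.0, 1.657]
contact_force: [-0.4, 0.1, 0.5]
opening: 0.0912
grip_force: 0.0
```

Run:
```python
from h import *
import pickle
m=robot.camera_model('wrist');pickle.dump(m,open('w9.pkl','wb'));im,_=snap('wrist','w9');it,_=snap('scene','s9')
o=np.zeros((600,800,3),np.uint8);o[:400,:640]=im[:,:,::-1];o[400:,:480]=cv2.resize(it[150:250,220:460,::-1],(480,200),interpolation=cv2.INTER_CUBIC)
o[400:,480:800]=cv2.resize(it[200:320,180:320,::-1],(320,200));cv2.imwrite('pics/z9.png',o)
print(robot.observe()['tool_pos'])
```

```text
[0.4710856  0.20502451 0.24944478]
```

View pics/z9.png

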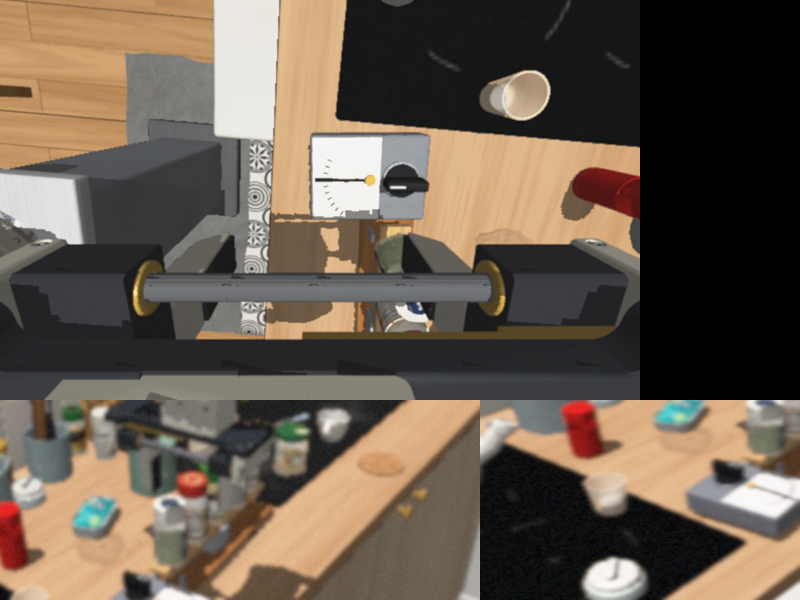

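Run:
```python
from h import *
import pickle
m=pickle.load(open('w9.pkl','rb'));print(ray(m,397,-5,.03))
ms=robot.camera_model('scene');print(ray(ms,239,306,.03),ray(ms,255,297,.03))
way([(.46,.3,.25,1.66)])
```

```text
[0.53728732 0.39781959 0.03      ]
[0.53847375 0.42695055 0.03      ] [0.52756683 0.38316002 0.03      ]
(0.46, 0.3, 0.25, 1.66) [0.0956, -0.0028, -0.0006] [-0.0, 0.0, -0.003]
```

{"fn": "arm_command", "kwargs": {
  "moves": [
    [[0.03,0,0],[0,0,0],0.091],
    [[0.07,0,0],[0,0,0],0.091],
    [[0.09,0,0],[0,0,0],0.091],
    [[0.09,0,0],[0,0,0],0.091],
    [[0.09,0,0],[0,0,0],0.091]
  ]
}}

```text
time: 43.35
tool_pos: [0.4631, 0.2948, 0.2494]
tool_rot: [-3.141, 0.001, 1.659]
contact_force: [0.1, 0.6, -0.1]
opening: 0.0908
grip_force: 0.0
```

Run:
```python
from h import *
import pickle
m=robot.camera_model('wrist');pickle.dump(m,open('w10.pkl','wb'));im,_=snap('wrist','w10')
h=cv2.cvtColor(im,cv2.COLOR_RGB2HSV)
u0,v0=map(int,proj(m,(.537,.41,.03)));print(u0,v0)
mk=((h[:,:,2]>120)&(h[:,:,1]<70)).astype(np.uint8);mk[230:]=0
n,l,st,c=cv2.connectedComponentsWithStats(mk)
for i in range(1,n):
    if st[i,4]>300:print(st[i],c[i],ray(m,*c[i],.03))
cv2.imwrite('pics/z10.png',cv2.resize(im[max(v0-75,0):,max(u0-75,0):][:150,:150,::-1],(600,600),interpolation=cv2.INTER_CUBIC));print(max(u0-75,0),max(v0-75,0))
```

```text
393 75
[  129     0   158   230 19097] [227.46111955 107.72152694] [0.3537889  0.35907409 0.03      ]
[ 369   28   57   62 2588] [397.42040185  57.66846986] [0.53904881 0.42831009 0.03      ]
[ 478  158   56   46 1210] [501.07272727 180.52396694] [0.68660823 0.30272917 0.03      ]
[311 213  66  17 987] [342.88652482 221.73049645] [0.50044124 0.23260926 0.03      ]
[383 213  40  17 661] [402.47049924 220.97579425] [0.57544447 0.24024843 0.03      ]
318 0
```

View pics/z10.png

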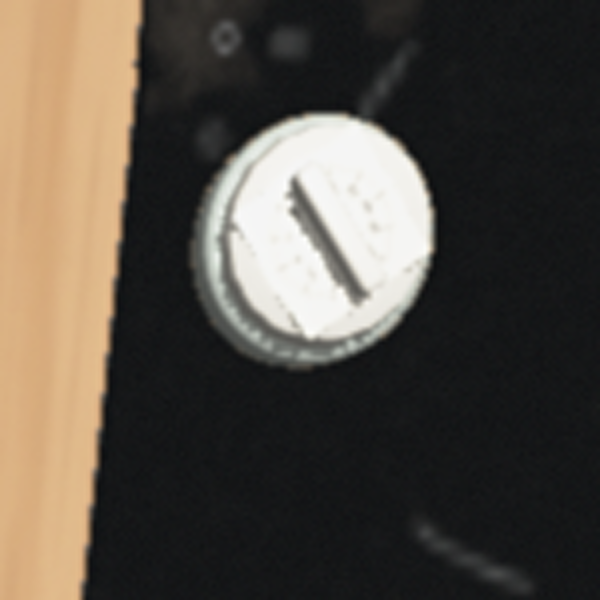

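Run:
```python
from h import *
import pickle
m=pickle.load(open('w10.pkl','rb'))
print(ray(m,401,56.5,.042),ray(m,396,61,.02))
p=ray(m,401,56.5,.042);q=ray(m,318+435/4,56.5,.042);r=ray(m,318+228/4,56.5,.042);print(np.linalg.norm(q-r))
s=cv2.imread('pics/w5.png');h=cv2.cvtColor(s,cv2.COLOR_BGR2HSV)
m5=pickle.load(open('w5.pkl','rb'))
print([ray(m5,u/1.25,v/1.25,.004)[:2] for u,v in[(511,121),(600,121),(555,75),(555,167)]])
c=np.mean([p[:2],ray(m,396,61,.02)[:2]],0);print(c)
way([(c[0],c[1],.15,1.658),(c[0],c[1],.015,1.658),(c[0],c[1],.12,1.658),(.47,.1,.2,1.658),(.47,-.2,.2,1.658),(.482,-.439,.12,1.658)])
```

```text
[0.54004801 0.4279294  0.042     ] [0.54016586 0.42627524 0.02      ]
0.05485436328182109
[array([ 0.47981828, -0.39353622]), array([ 0.4883192 , -0.48307227]), array([ 0.52634461, -0.42896045]), array([ 0.43897042, -0.44723671])]
[0.54010694 0.42710232]
(np.float64(0.5401069362507788), np.float64(0.4271023233963616), 0.15, 1.658) [0.1256, 0.0882, 0.0994] [-0.0, 0.001, -0.0]
(np.float64(0.5401069362507788), np.float64(0.4271023233963616), 0.015, 1.658) [0.0, -0.0, 0.135] [-0.0, 0.0, 0.0]
(np.float64(0.5401069362507788), np.float64(0.4271023233963616), 0.12, 1.658) [0.0, 0.0, -0.105] [-0.0, -0.0, -0.0]
  via [-0.1599, -0.0492, -0.04] [0.0, 0.0, -0.0]
(0.47, 0.1, 0.2, 1.658) [-0.1599, -0.0492, -0.04] [0.0, 0.0, -0.0]
  via [-0.1494, -0.0131, -0.0] [0.0, 0.0, -0.0]
(0.47, -0.2, 0.2, 1.658) [-0.1494, -0.0131, -0.0] [0.0, 0.0, -0.0]
  via [-0.1196, -0.0044, 0.04] [0.0, 0.0, -0.0]
(0.482, -0.439, 0.12, 1.658) [-0.1196, -0.0044, 0.04] [0.0, 0.0, -0.0]
```

{"fn": "arm_command", "kwargs": {
  "moves": [
    [[0.03,0.02,0.02],[0,0,0],0.091],
    [[0.06,0.045,0.05],[0,0,0],0.091],
    [[0.1,0.07,0.08],[0,0,0],0.091],
    [[0.126,0.088,0.1],[0,0,0],0.091],
    [[0.126,0.088,0.1],[0,0,0],0.091]
  ]
}}

```text
time: 43.9
tool_pos: [0.5396, 0.4286, 0.1425]
tool_rot: [-3.133, 0.004, 1.658]
contact_force: [-0.6, -0.8, -0.7]
opening: 0.0908
grip_force: 0.0
```

{"fn": "arm_command", "kwargs": {
  "moves": [
    [[0,0,0],[0,0,0],0.091],
    [[0,0,0.02],[0,0,0],0.091],
    [[0,0,0.05],[0,0,0],0.091],
    [[0,0,0.075],[0,0,0],0.091],
    [[0,0,0.085],[0,0,0],0.091]
  ]
}}

```text
time: 44.4
tool_pos: [0.5396, 0.4261, 0.0645]
tool_rot: [-3.14, 0.001, 1.656]
contact_force: [-1.2, -1.0, 0.7]
opening: 0.0909
grip_force: 0.0
```

{"fn": "arm_command", "kwargs": {
  "moves": [
    [[0,0,0],[0,0,0],0.091],
    [[0,0,0],[0,0,0],0.091],
    [[0,0,0],[0,0,0],0.091],
    [[0,0,0],[0,0,0],0.091],
    [[0,0,0],[0,0,0],0.091]
  ]
}}

```text
time: 44.9
tool_pos: [0.5403, 0.4284, 0.0656]
tool_rot: [3.14, -0.001, 1.658]
contact_force: [0.5, -0.5, 0.4]
opening: 0.0909
grip_force: 0.0
```

Run:
```python
from h import *
way([(.5401,.427,.016,1.658)])
```

```text
(0.5401, 0.427, 0.016, 1.658) [-0.0014, -0.0004, 0.0496] [0.001, -0.001, -0.0]
```

{"fn": "arm_command", "kwargs": {
  "moves": [
    [[0,0,0.012],[0,0,0],0.091],
    [[0,0,0.027],[0,0,0],0.091],
    [[0,0,0.04],[0,0,0],0.091],
    [[0,0,0.048],[0,0,0],0.091],
    [[0,0,0.048],[0,0,0],0.07]
  ]
}}

```text
time: 45.4
tool_pos: [0.5389, 0.4274, 0.0141]
tool_rot: [-3.138, 0.002, 1.658]
contact_force: [-0.5, 0.2, 0.2]
opening: 0.0865
grip_force: 0.0
```

{"fn": "arm_command", "kwargs": {
  "moves": [
    [[0,0,0],[0,0,0],0.05],
    [[0,0,0],[0,0,0],0.04],
    [[0,0,0],[0,0,0],0.04],
    [[0,0,0],[0,0,0],0.04],
    [[0,0,0],[0,0,0],0.04]
  ]
}}

```text
time: 45.9
tool_pos: [0.5403, 0.4284, 0.0174]
tool_rot: [3.14, -0.001, 1.658]
contact_force: [0.1, 0.9, 2.9]
opening: 0.0646
grip_force: 15.0
```

{"fn": "arm_command", "kwargs": {
  "moves": [
    [[0,0,0],[0,0,0],0.04],
    [[0,0,0],[0,0,0],0.04],
    [[0,0,-0.01],[0,0,0],0.04],
    [[0,0,-0.03],[0,0,0],0.04],
    [[0,0,-0.05],[0,0,0],0.04]
  ]
}}

```text
time: 46.4
tool_pos: [0.5394, 0.4278, 0.0667]
tool_rot: [-3.14, 0.001, 1.658]
contact_force: [-0.5, -0.4, -0.4]
opening: 0.0642
grip_force: 15.0
```

{"fn": "arm_command", "kwargs": {
  "moves": [
    [[0,0,-0.03],[0,0,0],0.04],
    [[0,0,-0.06],[0,0,0],0.04],
    [[0,0,-0.09],[0,0,0],0.04],
    [[0,0,-0.1],[0,0,0],0.04],
    [[0,0,-0.1],[0,0,0],0.04]
  ]
}}

```text
time: 46.9
tool_pos: [0.5404, 0.4285, 0.1682]
tool_rot: [3.139, -0.001, 1.658]
contact_force: [0.0, 0.0, -0.7]
opening: 0.0643
grip_force: 15.0
```

Run:
```python
from h import *
print(robot.observe()['opening'])
way([(.44,.1,.18,1.658),(.44,-.2,.18,1.658),(.482,-.439,.12,1.658)])
```

```text
0.06432754595706966
  via [-0.1592, -0.0643, -0.0063] [0.001, -0.001, -0.0]
(0.44, 0.1, 0.18, 1.658) [-0.1592, -0.0643, -0.0061] [0.001, -0.001, -0.0]
  via [-0.1494, -0.0131, -0.0] [-0.0, 0.0, -0.0]
(0.44, -0.2, 0.18, 1.658) [-0.1494, -0.0131, -0.0] [-0.0, 0.0, -0.0]
  via [-0.1209, 0.0105, 0.03] [0.0, 0.0, -0.0]
(0.482, -0.439, 0.12, 1.658) [-0.1209, 0.0105, 0.03] [0.0, 0.0, -0.0]
```

{"fn": "arm_command", "kwargs": {
  "moves": [
    [[-0.025,-0.012,0],[0,0,0],0.04],
    [[-0.06,-0.028,-0.003],[0,0,0],0.04],
    [[-0.1,-0.043,-0.006],[0,0,0],0.04],
    [[-0.14,-0.056,-0.006],[0,0,0],0.04],
    [[-0.18,-0.07,-0.008],[0,0,0],0.04]
  ]
}}

```text
time: 47.4
tool_pos: [0.4839, 0.2409, 0.1723]
tool_rot: [-3.138, 0.001, 1.658]
contact_force: [0.5, -0.2, -0.3]
opening: 0.0643
grip_force: 15.0
```

{"fn": "arm_command", "kwargs": {
  "moves": [
    [[-0.04,-0.02,-0.003],[0,0,0],0.04],
    [[-0.08,-0.04,-0.004],[0,0,0],0.04],
    [[-0.12,-0.055,-0.004],[0,0,0],0.04],
    [[-0.16,-0.06,-0.004],[0,0,0],0.04],
    [[-0.2,-0.064,-0.004],[0,0,0],0.04]
  ]
}}

```text
time: 47.9
tool_pos: [0.4376, 0.0366, 0.1771]
tool_rot: [-3.138, -0.0, 1.658]
contact_force: [0.7, -0.1, -0.8]
opening: 0.0644
grip_force: 15.0
```

{"fn": "arm_command", "kwargs": {
  "moves": [
    [[-0.04,-0.004,0],[0,0,0],0.04],
    [[-0.08,-0.008,0],[0,0,0],0.04],
    [[-0.12,-0.012,0],[0,0,0],0.04],
    [[-0.16,-0.016,0],[0,0,0],0.04],
    [[-0.2,-0.018,0],[0,0,0],0.04]
  ]
}}

```text
time: 48.4
tool_pos: [0.4374, -0.1639, 0.1769]
tool_rot: [-3.139, -0.002, 1.657]
contact_force: [1.2, 0.5, -0.8]
opening: 0.0645
grip_force: 15.0
```

{"fn": "arm_command", "kwargs": {
  "moves": [
    [[-0.04,0.004,0],[0,0,0],0.04],
    [[-0.08,0.008,0.01],[0,0,0],0.04],
    [[-0.12,0.012,0.02],[0,0,0],0.04],
    [[-0.16,0.016,0.04],[0,0,0],0.04],
    [[-0.2,0.018,0.05],[0,0,0],0.04]
  ]
}}

```text
time: 48.9
tool_pos: [0.4729, -0.3608, 0.1248]
tool_rot: [-3.138, -0.004, 1.658]
contact_force: [0.3, 1.2, -0.8]
opening: 0.0647
grip_force: 15.0
```

{"fn": "arm_command", "kwargs": {
  "moves": [
    [[-0.02,0,0],[0,0,0],0.04],
    [[-0.04,0.001,0],[0,0,0],0.04],
    [[-0.05,0.001,0],[0,0,0],0.04],
    [[-0.05,0.001,0],[0,0,0],0.04],
    [[-0.05,0.001,0],[0,0,0],0.04]
  ]
}}

```text
time: 49.4
tool_pos: [0.4792, -0.4092, 0.1278]
tool_rot: [-3.14, -0.002, 1.658]
contact_force: [0.3, 0.2, -1.9]
opening: 0.0644
grip_force: 15.0
```

Run:
```python
from h import *
print(robot.observe()['tool_pos'],robot.observe()['opening'])
way([(.482,-.439,.06,1.658),(.482,-.439,.017,1.658)])
```

```text
[ 0.4791747  -0.40916479  0.12779363] 0.06439073269353392
(0.482, -0.439, 0.06, 1.658) [-0.0301, 0.0003, 0.0677] [-0.001, -0.002, -0.0]
(0.482, -0.439, 0.017, 1.658) [-0.0, -0.0, 0.043] [0.0, -0.0, 0.0]
```

{"fn": "arm_command", "kwargs": {
  "moves": [
    [[-0.015,0,0],[0,0,0],0.04],
    [[-0.03,0,0.015],[0,0,0],0.04],
    [[-0.03,0,0.04],[0,0,0],0.04],
    [[-0.03,0,0.068],[0,0,0],0.04],
    [[-0.03,0,0.08],[0,0,0],0.04]
  ]
}}

```text
time: 49.9
tool_pos: [0.4812, -0.4377, 0.0461]
tool_rot: [-3.139, -0.004, 1.659]
contact_force: [0.2, -0.3, 0.0]
opening: 0.0644
grip_force: 15.0
```

{"fn": "arm_command", "kwargs": {
  "moves": [
    [[0,0,0],[0,0,0],0.04],
    [[0,0,0.008],[0,0,0],0.04],
    [[0,0,0.016],[0,0,0],0.04],
    [[0,0,0.023],[0,0,0],0.04],
    [[0,0,0.023],[0,0,0],0.04]
  ]
}}

```text
time: 50.4
tool_pos: [0.4818, -0.4397, 0.0248]
tool_rot: [-3.141, -0.001, 1.658]
contact_force: [0.3, 0.4, -0.4]
opening: 0.0645
grip_force: 15.0
```

{"fn": "arm_command", "kwargs": {
  "moves": [
    [[0,0,0],[0,0,0],0.04],
    [[0,0,0],[0,0,0],0.04],
    [[0,0,0],[0,0,0],0.04],
    [[0,0,0],[0,0,0],0.04],
    [[0,0,0],[0,0,0],0.04]
  ]
}}

```text
time: 50.9
tool_pos: [0.4822, -0.4403, 0.0259]
tool_rot: [3.141, 0.0, 1.658]
contact_force: [0.2, -1.0, -1.0]
opening: 0.0643
grip_force: 15.0
```

Lower 10 mm, release, rise and back off to look.

{"fn": "arm_command", "kwargs": {
  "moves": [
    [[0,0,0.004],[0,0,0],0.04],
    [[0,0,0.008],[0,0,0],0.04],
    [[0,0,0.01],[0,0,0],0.04],
    [[0,0,0.01],[0,0,0],0.04],
    [[0,0,0.01],[0,0,0],0.04]
  ]
}}

```text
time: 51.4
tool_pos: [0.4821, -0.4401, 0.0157]
tool_rot: [-3.141, -0.0, 1.658]
contact_force: [-0.8, 0.7, 1.2]
opening: 0.0644
grip_force: 15.0
```

{"fn": "arm_command", "kwargs": {
  "moves": [
    [[0,0,0],[0,0,0],0.07],
    [[0,0,0],[0,0,0],0.08],
    [[0,0,0],[0,0,0],0.085],
    [[0,0,0],[0,0,0],0.09],
    [[0,0,0],[0,0,0],0.09]
  ]
}}

```text
time: 51.9
tool_pos: [0.4822, -0.4402, 0.0157]
tool_rot: [3.142, 0.0, 1.658]
contact_force: [0.1, -1.2, 0.3]
opening: 0.0896
grip_force: 0.0
```

{"fn": "arm_command", "kwargs": {
  "moves": [
    [[0,0,-0.01],[0,0,0],0.09],
    [[0,0,-0.03],[0,0,0],0.09],
    [[0,0,-0.06],[0,0,0],0.09],
    [[0,0,-0.1],[0,0,0],0.09],
    [[0,0,-0.14],[0,0,0],0.09]
  ]
}}

```text
time: 52.4
tool_pos: [0.482, -0.44, 0.1577]
tool_rot: [-3.142, 0.0, 1.658]
contact_force: [-0.3, -1.1, -0.3]
opening: 0.0898
grip_force: 0.0
```

{"fn": "arm_command", "kwargs": {
  "moves": [
    [[-0.03,0,-0.03],[0,0,0],0.09],
    [[-0.06,-0.02,-0.08],[0,0,0],0.09],
    [[-0.09,-0.04,-0.09],[0,0,0],0.09],
    [[-0.12,-0.06,-0.09],[0,0,0],0.09],
    [[-0.13,-0.08,-0.09],[0,0,0],0.09]
  ]
}}

```text
time: 52.9
tool_pos: [0.4124, -0.5793, 0.247]
tool_rot: [3.141, 0.003, 1.656]
contact_force: [0.1, -0.6, -1.1]
opening: 0.09
grip_force: 0.0
```

{"fn": "arm_command", "kwargs": {
  "moves": [
    [[0,0,0],[0,0,0],0.09],
    [[0,0,0],[0,0,0],0.09],
    [[0,0,0],[0,0,0],0.09],
    [[0,0,0],[0,0,0],0.09],
    [[0,0,0],[0,0,0],0.09]
  ]
}}

```text
time: 53.4
tool_pos: [0.4147, -0.5759, 0.2459]
tool_rot: [3.141, 0.0, 1.659]
contact_force: [-0.4, -0.1, -0.2]
opening: 0.0898
grip_force: 0.0
```

Run:
```python
from h import *
import pickle
m=robot.camera_model('wrist');pickle.dump(m,open('w11.pkl','wb'));im,_=snap('wrist','w11');it,_=snap('scene','s11');ip,_=snap('top','t11')
o=np.zeros((600,800,3),np.uint8);o[:300,:400]=cv2.resize(im[:240,160:480,::-1],(400,300));o[:300,400:]=cv2.resize(it[120:270,220:420,::-1],(400,300),interpolation=cv2.INTER_CUBIC)
o[300:]=cv2.resize(ip[190:290,210:477,::-1],(800,300),interpolation=cv2.INTER_CUBIC);cv2.imwrite('pics/z11.png',o)
p=robot.observe();print(p['tool_pos'],p['time']);print(proj(m,(.482,-.439,.004)))
```

```text
[ 0.41422236 -0.57625138  0.24579769] 53.55
(np.float64(385.74994455122805), np.float64(56.81014185671867))
```

View pics/z11.png

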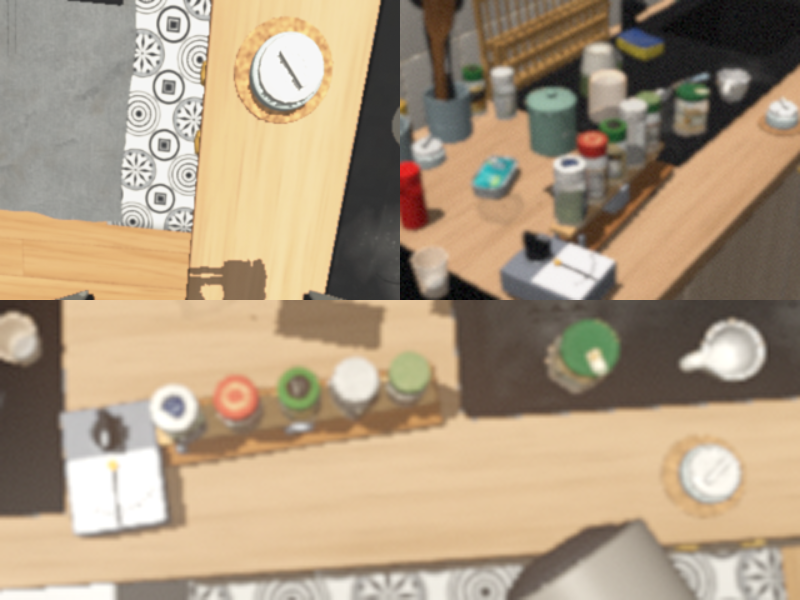

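The picture shows all five jars upright on the ledge, the needle on its mark, and the timer base near (285,73) against a mat centre of (283,70). The jam jar, cup and glass are in place, so I'll hand in.

```bash
python3 -c "
from cell import robot
print(robot.hand_in())"
```

```text
the job is handed in; nothing more can be done
None
```

I handed the job in at about 54 s: the ledge is level, all five spice jars stand upright on it, the timer is within about 3 mm of the mat's centre, and the jam jar, cup and glass look undisturbed; the hand-in returned no verdict.

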